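# Right the fallen soldering stand

### The arm

A 6-joint arm with a two-finger parallel gripper is mounted at the origin on the work surface. World frame = base frame: x ahead of the robot, y to its left, z up, the work surface at z = 0. Lengths are in m, angles in rad, forces in N, time in s.
With the tool pointing down it reaches from about 0.375 to 0.9 m from the base axis. Payload 3.1 kg.
Tool frame: the origin (TCP) lies on the centre line of the jaws, within the pads' length; the fingertips stand 19 mm ahead of it and the grasp point (between the pads) is the TCP; z points along the fingers, y is the direction in which the jaws open and shut (so a half turn about z gives the same grasp; the last joint's range is limited). The gripper opens to 85 mm and grips with 20 to 120 N. Pads are 22 mm wide; open, the fingers measure 114 mm over their backs; the gripper's body (76 mm by 85 mm) begins 54 mm behind the grasp point. The pads swing forward as they close: fully open they stand 13 mm farther back than shut.
Start: joints at [1.056, 0.527, 1.433, -0, 1.181, -0.178], TCP at [0.206, 0.59, 0.217] pointing down, gripper open.
Joint ranges: [-3.08, 3.08], [-0.75, 2.2], [0.22, 2.44], [-1.43, 4.57], [0, 2.65], [-2.85, 2.85]. Speed limits (rad/s): [2.79, 2.79, 3.14, 3.14, 3.14, 3.14].

### API

Orientations are given as a unit quaternion [x, y, z, w].
In Python, from station import manip, imaging, workorder gives the robot as it stands.
- The arm moves only by the shell command python3 -m creep 'ROWS' [FORCE]. ROWS is a JSON object of lists of equal length, an entry for each row: "claw": the finger opening in cm, from 0 to 8.54; "dp": the shift along the tool's x, y, z in cm, a list of three; "roll": the turn about the tool's z in rad. In form: {"claw": [claw, ...], "dp": [[dx, dy, dz], ...], "roll": [roll, ...]}. A call has 1 to 12 rows; each row is the pose to reach, as a shift and turn from the pose commanded when the call began, along the tool's axes at that moment; what a row does not reach only later rows make up. A row lasts 1/10 s, in which the tool goes at most 50 mm and 8.59 degrees, less where a joint would pass 70% of its speed; a pose out of reach is approached as far as the arm can. A call with a gripper value outside its range is refused whole. The fingers move at their own pace and stop on an object; FORCE is the grip in N (left out, the last holds). Time passes only in rows, so rows that repeat a pose let the fingers close. It gives the time, the measured TCP pose, the force and the opening at its end, in the units of the state.
- manip.sense(): the state, without advancing time (a new reading comes with each control period).
- imaging.snapshot(name): name is "side" or "top"; returns a dict with "image" (400x640x3 uint8, red, green, blue), "z_map" (400x640 float32, m along the optical axis (not along the pixel's ray), 0 where there is no reading), "vfov" (degrees; the focal length in pixels is half the picture's height over the tangent of half this angle, whatever the lens; pixels are square), "cx", "cy" (the principal point, pixels), "R" (3x3) and "t" (3): a world point X has camera coordinates R X + t. Camera axes: x right, y down, z forward; pixel columns grow to the right and rows downward; lengths in m; the calibration is good to about 2 mm. A picture is of the moment at which its call begins.
- workorder.sign_off(): hands the job in, once; it reports no verdict.
The state is a dict: "t": time; "q": joint angles; "qd": joint speeds; "tau": joint torques, N m; "tcp_pos": TCP position; "tool_rot": TCP orientation; "force": force on the tool from outside, world axes, zero at the start; "ft_torque": the same for the moment, N m; "finger_gap": opening from 0.0 (shut) to 1.0 (fully open).
Only numpy, scipy, OpenCV 4.12 (cv2) and the standard library are available. Lean on these libraries where they do the work, as an engineer would, in place of code of your own. Each camera call takes 0.05 s, during which the arm holds its last target.

### The job

The soldering stand has toppled over. Stand it upright on its foot in the middle of the empty turntable and let go, setting it down softly: at no time let it drop, swing or slam onto its foot. Leave the other things on the bench, and the charcoal block on the other turntable, where they are.

Things in the scene. Friction and masses are not known exactly. Their poses are not given: they have to be found in the camera images.
- stand: Soldering stand, 0.4 to 0.8 kg, fallen over: square iron foot 90 x 90 x 12 mm, central square post, an arm near its top. Origin: centre of the foot's underside; z runs up the post, x along the arm (upright: tilt of z = 0). Centre of mass 25 to 35 mm above the underside. It starts tipped onto its arm: z leans about 74 degrees from vertical, away from the robot (to 35 degrees left or right).
- stand_post (a point): On the axis of the stand's steel post, 80 mm above the foot's underside. Post: 20 x 20 mm square, top 150 mm above the underside, flat sides facing the stand's x and y. Fallen, the post is clear of the bench (axis about 65 mm up here), its y sides upright and free to grip, its -x side facing up. Once raised to a lean under about 50 degrees, it would drop onto its foot by itself.
- stand_ball (a point): Centre of the brass ball (18 mm) ending the stand's 12 mm round arm: 75 mm along x from the post's axis, 140 mm above the foot's underside. Fallen, the stand rests on this ball and on the foot's lower +x edge. At the same height a brass clamp screw, 14 mm thick, ends 26 mm from the post's axis on the -x side.
- turntable_free: Empty round steel turntable, fixed, does not turn under load: a flat plain disc 150 mm across, its upper face 50 mm above the bench. Origin: on the bench under the disc's centre. May be on the left or on the right.
- turntable_free_top (a point): Centre of the upper face of the empty turntable.
- turntable_block: The other turntable, of the same size and fixed, occupied by the charcoal block. Origin: on the bench under the disc's centre.
- charcoal: dark charcoal block, 100 x 65 x 32 mm, loose, lying on top of turntable_block; origin: centre of its underside
- bowl: blue ceramic bowl, 120 across, 50 mm high, loose, far side of the bench; origin: centre of its underside
- jar: glass jar with steel lid, 60 across, 75 mm high, loose; origin: centre of its underside
- brush: bench brush lying flat, loose; its own x runs along it
- firebrick: pale firebrick, 110 x 70 x 35 mm, loose, lying near the robot; origin: centre of its underside
- spatula: steel spatula lying flat near the robot, loose; its own x runs along it
Things that resemble listed ones, but are neither listed nor needed, are in the scene too. What is shaped like the stand but purple is not meant. What is shaped like the turntable_free but red or yellow is not meant.

How it is judged:
By the outcome, as a careful person would: the job done as asked, in the order asked, and still so for the second after the job is handed in, with the robot touching nothing.
It also fails if it takes over 54 s, if anything falls off the work surface, if the arm or the gripper's body presses on something with over 40 N, if the wrist force passes 120 N, or if a joint passes its speed limit or range.

## Working session

There is one attempt and no reset: what is moved stays moved. The work goes in short steps, Python scripts to look and compute and a shell command to move; the robot and the scene stay as the last step left them, time stands still between calls to the robot, and variables do not carry over. Pictures are saved under pics/ and viewed, and the job is handed in when it is done.

```bash
mkdir -p pics; ls
cat > h.py <<'E'
import numpy as np,cv2,pickle
from station import manip,imaging,workorder
def snap(n,tag):
    s=imaging.snapshot(n); pickle.dump(s,open(f'{tag}.pkl','wb')); cv2.imwrite(f'pics/{tag}.png',s['image'][:,:,::-1]); return s
def cloud(s):
    z=s['z_map'];f=200/np.tan(np.radians(s['vfov'])/2)
    v,u=np.mgrid[:400,:640]
    P=np.stack([(u-s['cx'])/f*z,(v-s['cy'])/f*z,z],-1)
    W=(P-s['t'])@s['R']; W[z==0]=np.nan
    return W
def load(t): return pickle.load(open(t+'.pkl','rb'))
E
python3 - <<'E'
from h import *
for n in('side','top'):
    s=snap(n,n+'0');print(n,s['vfov'],s['cx'],s['cy'],s['R'],s['t'])
print(manip.sense())
E
```

```text
pics
side 47.86953897471862 317.75076103882736 200.55115654434783 [[ 0.96830804 -0.24920908 -0.01656401]
 [-0.17622092 -0.63470175 -0.75239609]
 [ 0.17699074  0.73147011 -0.65850266]] [-0.52513332  0.1833263   1.34705774]
top 56.31075325622236 321.9381223213817 203.24216241636802 [[-0.0193774  -0.99980241 -0.0044332 ]
 [-0.9908723   0.01979557 -0.13334253]
 [ 0.13340394  0.00180891 -0.9910601 ]] [0.09360775 0.57197058 1.02176209]
{'t': 0.1, 'q': array([ 1.05650337e+00,  5.28374932e-01,  1.43379218e+00, -1.00299271e-05,
        1.18140490e+00, -1.78482316e-01]), 'qd': array([ 0.0006574 , -0.003002  , -0.00292005,  0.00071037, -0.00184395,
       -0.00144087]), 'tau': array([-3.24177608e-04, -4.43306208e+01, -1.78586286e+01, -2.32364091e-04,
        3.97317359e-03, -9.60273866e-06]), 'tcp_pos': array([0.20558282, 0.58949881, 0.21632471]), 'tool_rot': array([ 1.67115530e-01,  9.85936824e-01, -9.32471650e-04, -3.31635972e-04]), 'force': array([0.20772693, 1.08537534, 0.40038696]), 'ft_torque': array([-0.06389631,  0.01213388,  0.01777857]), 'finger_gap': 1.0024792357075059}
```

View pics/side0.png

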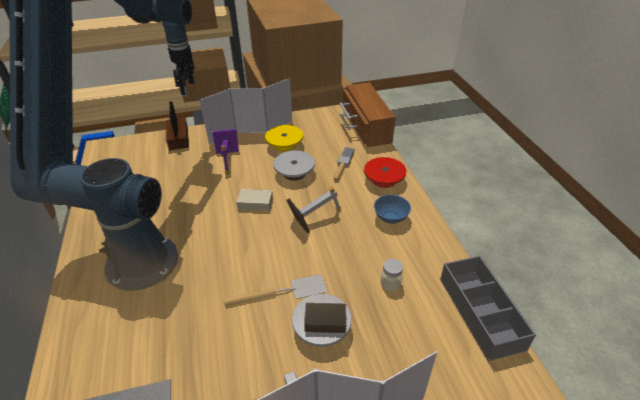

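View pics/top0.png

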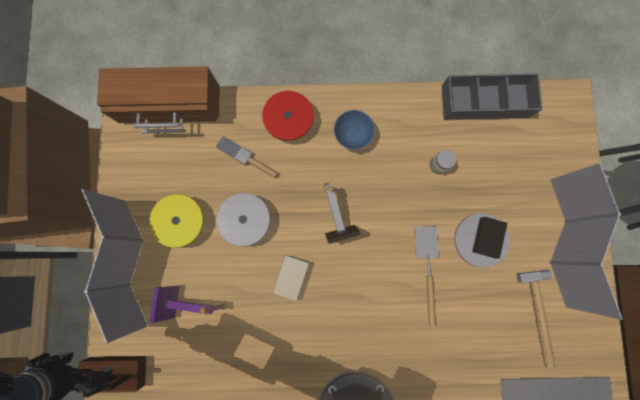

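Candidates: stand-shaped objects are grey/black at top (340,210) and purple at (180,305). The grey one fits. Disc-shaped objects are grey empty (243,219), yellow (176,220), red (288,115) and grey with the block (482,240). The empty grey one fits. I'll confirm both in a crop and measure.

Run:
```python
from h import *
s=load('top0');d=load('side0')
a=cv2.resize(s['image'][165:265,190:390],(800,400),interpolation=cv2.INTER_CUBIC)
cv2.imwrite('pics/crop0.png',a[:,:,::-1])
b=cv2.resize(d['image'][140:240,250:400],(750,500),interpolation=cv2.INTER_CUBIC)
cv2.imwrite('pics/crop1.png',b[:,:,::-1])
W=cloud(s)
# turntable: points near z=0.05
m=(np.abs(W[...,2]-.05)<.006); m[:, :205]=0;m[:,285:]=0;m[:185]=0;m[255:]=0
P=W[m];(c,r)=cv2.minEnclosingCircle(P[:,:2].astype(np.float32));print('tt',c,r,np.median(P,0),m.sum())
for t in ('top0','side0'):
    W=cloud(load(t)); c0=W[210,338] if t=='top0' else None
    m=(W[...,2]>.012)&(W[...,0]>.4)&(W[...,0]<.68)&(W[...,1]<.1)&(W[...,1]>-.06)
    P=W[m];print(t,len(P),P.min(0),P.max(0)); np.save(t+'_st.npy',P)
    v,u=np.nonzero(m);print(u.min(),u.max(),v.min(),v.max())
```

```text
tt (0.5316638350486755, 0.30591168999671936) 0.07499641180038452 [0.53080582 0.30586683 0.05012019] 2220
top0 723 [ 0.45977894 -0.01557597  0.01284079] [0.63667772 0.07830389 0.11115096]
323 359 183 243
side0 620 [ 0.45651145 -0.023997    0.01200586] [0.63345636 0.07079494 0.10982923]
286 340 187 230
```

View pics/crop0.png

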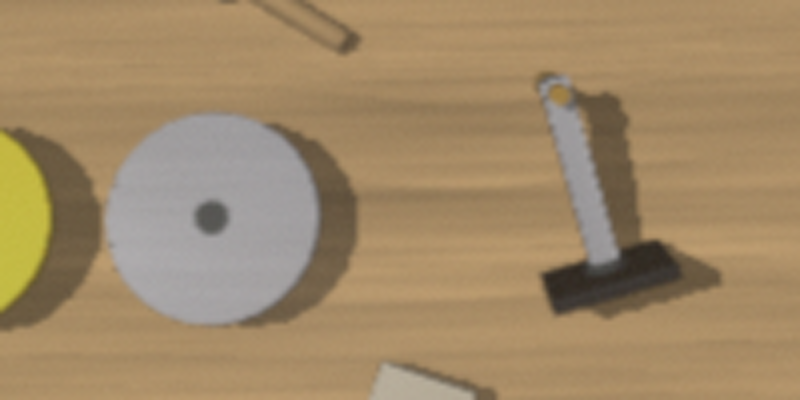

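View pics/crop1.png

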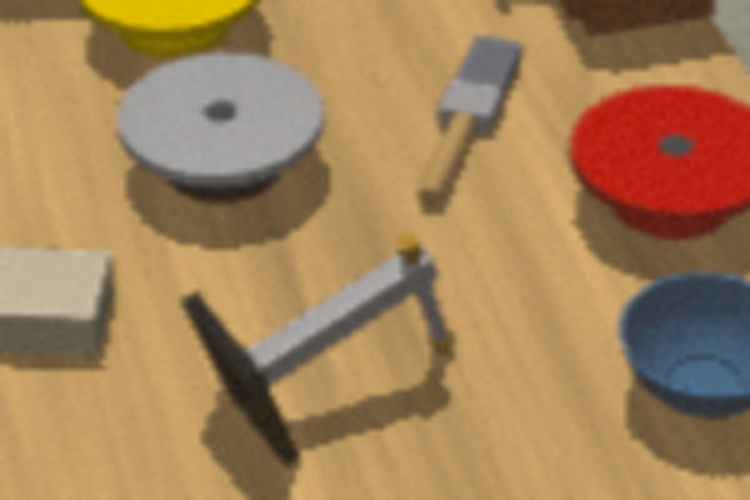

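The crops confirm it. The steel stand (top crop: post (580,190), black foot (610,275), brass screw (558,95)) leans away from the robot and slightly left. The grey disc with nothing on it is the empty turntable. Next I'll fit the stand's pose with a model.

```bash
cat > fit.py <<'E'
from h import *
from scipy.optimize import least_squares
from scipy.spatial.transform import Rotation as Ro
def box(p,c,h):
    q=np.abs(p-c)-h
    return np.linalg.norm(np.maximum(q,0),axis=1)+np.minimum(q.max(1),0)
def sdf(p):
    d=[box(p,[0,0,.006],[.045,.045,.006]),box(p,[0,0,.081],[.01,.01,.069]),
       box(p,[.04,0,.14],[.035,.0055,.0055]),np.linalg.norm(p-[.075,0,.14],axis=1)-.009,
       box(p,[-.018,0,.14],[.008,.006,.006])]
    return np.min(d,0)
def rot(yaw,tilt): return Ro.from_euler('ZY',[yaw,tilt])  # z leans along yaw heading, +x goes down
def fit(P,x0):
    f=lambda v:sdf(rot(v[3],v[4]).inv().apply(P-v[:3]))
    r=least_squares(f,x0,loss='soft_l1',f_scale=.002)
    return r.x,np.median(np.abs(f(r.x)))
E
python3 - <<'E'
from fit import *
for ps in (['top0'],['side0'],['top0','side0']):
    P=np.vstack([np.load(p+'_st.npy') for p in ps])
    x,e=fit(P,[.47,.02,.045,.2,1.29]);R=rot(x[3],x[4])
    print(ps,x.round(4),np.degrees(x[3:]).round(1),e)
    for n,p in dict(grip=[0,0,.108],post80=[0,0,.08],edge=[.045,0,0],com=[0,0,.03],ball=[.075,0,.14]).items(): print(n,(x[:3]+R.apply(p)).round(4))
st=manip.sense()
print(Ro.from_quat(st['tool_rot']).as_matrix().round(3))
E
```

```text
['top0'] [0.4858 0.0292 0.0437 0.2662 1.1327] [15.2 64.9] 0.002140214644173844
grip [0.5802 0.055  0.0895]
post80 [0.5557 0.0483 0.0776]
edge [0.5042 0.0342 0.003 ]
com [0.512  0.0364 0.0564]
ball [0.6388 0.0709 0.0352]
['side0'] [0.4785 0.0265 0.0435 0.2667 1.3009] [15.3 74.5] 0.000934459527134157
grip [0.5789 0.054  0.0723]
post80 [0.5529 0.0469 0.0648]
edge [4.901e-01 2.970e-02 1.000e-04]
com [0.5064 0.0342 0.0515]
ball [0.628  0.0674 0.0085]
['top0', 'side0'] [0.4801 0.0273 0.0435 0.2664 1.2981] [15.3 74.4] 0.0011209879667001404
grip [0.5804 0.0547 0.0726]
post80 [0.5544 0.0476 0.0651]
edge [4.918e-01 3.050e-02 2.000e-04]
com [0.5079 0.0349 0.0516]
ball [0.6296 0.0681 0.009 ]
[[-0.944  0.33  -0.001]
 [ 0.33   0.944 -0.002]
 [ 0.    -0.002 -1.   ]]
```

Run:
```python
from h import *
for t in('top0','side0'):
    W=cloud(load(t))
    m=(W[...,0]>.25)&(W[...,0]<.8)&(W[...,1]>-.1)&(W[...,1]<.7)&(W[...,2]>.06)
    g=np.zeros((11,16))
    for p in W[m]:
        i=int((p[0]-.25)/.05);j=int((p[1]+.1)/.05);g[i,j]=max(g[i,j],p[2])
    print(g.round(2))
st=manip.sense();p=st['tcp_pos']
from scipy.spatial.transform import Rotation as Ro
R=Ro.from_quat(st['tool_rot']).as_matrix()
for tz in(.35,.0725):
    print(R.T@(np.array([.580,.0545,tz])-p)*100)
```

```text
[[0.   0.   0.   0.   0.   0.   0.   0.   0.   0.11 0.1  0.07 0.53 0.52
  0.2  0.  ]
 [0.   0.   0.   0.   0.   0.   0.   0.   0.   0.11 0.09 0.08 0.09 0.
  0.2  0.  ]
 [0.   0.   0.   0.   0.   0.   0.   0.   0.   0.   0.   0.   0.09 0.
  0.2  0.  ]
 [0.   0.   0.   0.   0.   0.   0.   0.   0.   0.   0.   0.   0.   0.
  0.2  0.  ]
 [0.   0.09 0.09 0.09 0.   0.   0.   0.   0.   0.   0.   0.   0.   0.
  0.2  0.  ]
 [0.   0.   0.08 0.08 0.   0.   0.   0.   0.   0.   0.   0.   0.   0.
  0.2  0.  ]
 [0.   0.   0.08 0.11 0.   0.   0.   0.   0.   0.   0.   0.   0.   0.
  0.2  0.2 ]
 [0.   0.   0.   0.11 0.   0.   0.   0.   0.   0.   0.   0.   0.   0.
  0.   0.  ]
 [0.   0.   0.   0.   0.   0.   0.   0.   0.   0.   0.   0.   0.   0.
  0.   0.  ]
 [0.   0.   0.   0.   0.   0.   0.   0.   0.   0.   0.   0.   0.   0.
  0.   0.  ]
 [0.   0.   0.   0.   0.   0.   0.   0.   0.   0.   0.   0.1  0.1  0.1
  0.1  0.  ]]
[[0.   0.   0.   0.   0.   0.   0.   0.   0.   0.11 0.1  0.07 0.56 0.56
  0.2  0.  ]
 [0.   0.   0.   0.   0.   0.   0.   0.   0.   0.09 0.08 0.07 0.09 0.
  0.2  0.  ]
 [0.   0.   0.   0.   0.   0.   0.   0.   0.   0.   0.   0.   0.   0.
  0.2  0.  ]
 [0.   0.   0.   0.   0.   0.   0.   0.   0.   0.   0.   0.   0.   0.
  0.2  0.  ]
 [0.   0.09 0.09 0.09 0.   0.   0.   0.   0.   0.   0.   0.   0.   0.2
  0.2  0.  ]
 [0.   0.   0.08 0.07 0.   0.   0.   0.   0.   0.   0.   0.   0.   0.
  0.2  0.  ]
 [0.   0.   0.09 0.11 0.   0.   0.   0.   0.   0.   0.   0.   0.   0.
  0.2  0.2 ]
 [0.   0.   0.09 0.11 0.   0.   0.   0.   0.   0.   0.   0.   0.   0.
  0.   0.  ]
 [0.   0.   0.   0.   0.   0.   0.   0.   0.   0.   0.   0.   0.   0.
  0.   0.  ]
 [0.   0.   0.   0.   0.   0.   0.   0.   0.   0.   0.   0.   0.   0.
  0.   0.  ]
 [0.   0.   0.   0.   0.   0.   0.   0.   0.   0.   0.   0.09 0.1  0.1
  0.09 0.  ]]
[-52.97570661 -38.19942975 -13.31121532]
[-52.98520497 -38.14532947  14.43873031]
```

```bash
python3 -m creep '{"claw":[6,6,6,6,6,6,6,6,6,6,6,6],"dp":[[0,0,-5],[0,0,-10],[-4,-3,-10],[-8,-6,-10],[-12,-9,-10],[-16,-11.5,-10],[-20,-14.4,-10],[-24,-17.3,-10],[-28,-20.2,-10],[-32,-23,-10],[-36,-26,-10],[-40,-28.8,-10]],"roll":[0,0,0,0,0,0,0,-0.1,-0.2,-0.3,-0.4,-0.5]}' 40
```

```text
t: 1.3
tcp_pos: [0.4891, 0.1844, 0.3169]
tool_rot: [-0.084, 0.996, 0.0, -0.0]
force: [0.5, -0.0, 0.2]
finger_gap: 0.704
```

```bash
cat > rel.py <<'E'
from h import *
import sys
from scipy.spatial.transform import Rotation as Ro
st=manip.sense();R=Ro.from_quat(st['tool_rot']).as_matrix()
a=[float(v) for v in sys.argv[1:4]]
yx=np.degrees(np.arctan2(R[1,0],R[0,0]))
print('t',st['t'],'pos',st['tcp_pos'].round(4),'toolx ang',yx.round(2),'tilt',R[2,2].round(4),'q',st['q'].round(2),'F',st['force'].round(1),'gap',st['finger_gap']*8.5)
print('dp cm',(R.T@(np.array(a)-st['tcp_pos'])*100).round(2))
if len(sys.argv)>4:
    d=(float(sys.argv[4])-yx+180)%360-180; print('roll',-np.radians(d))
E
python3 rel.py .58 .0545 .20 195.3
```

```text
t 1.3 pos [0.4891 0.1844 0.3169] toolx ang -170.37 tilt -1.0 q [ 0.15  0.28  1.55  0.    1.31 -1.59] F [ 0.5 -0.   0.2] gap 5.984847797628913
dp cm [ -6.8  -14.33  11.68]
roll -0.09895626206595862
```

```bash
python3 -m creep '{"claw":[6,6,6,6,6,6,6,6],"dp":[[-2,-3.6,0],[-4,-7.2,0],[-5.5,-11,2],[-6.8,-14.3,5],[-6.8,-14.3,8],[-6.8,-14.3,11.7],[-6.8,-14.3,11.7],[-6.8,-14.3,11.7]],"roll":[-0.05,-0.1,-0.1,-0.1,-0.1,-0.1,-0.1,-0.1]}'; python3 rel.py .58 .0545 .0725 195.3
python3 - <<'E'
from h import *
s=snap('side','side1');t=snap('top','top1')
b=cv2.resize(s['image'][100:240,230:430],(800,560));cv2.imwrite('pics/c2.png',b[:,:,::-1])
E
```

```text
t: 2.1
tcp_pos: [0.5788, 0.0565, 0.1999]
tool_rot: [-0.132, 0.991, 0.0, -0.001]
force: [-0.2, -0.3, 0.2]
finger_gap: 0.705
t 2.1 pos [0.5788 0.0565 0.1999] toolx ang -164.85 tilt -1.0 q [-0.09  0.49  1.56 -0.    1.09 -1.93] F [-0.2 -0.3  0.2] gap 5.9885999523780935
dp cm [-0.09 -0.23 12.74]
roll -0.002699096803072911
```

View pics/c2.png

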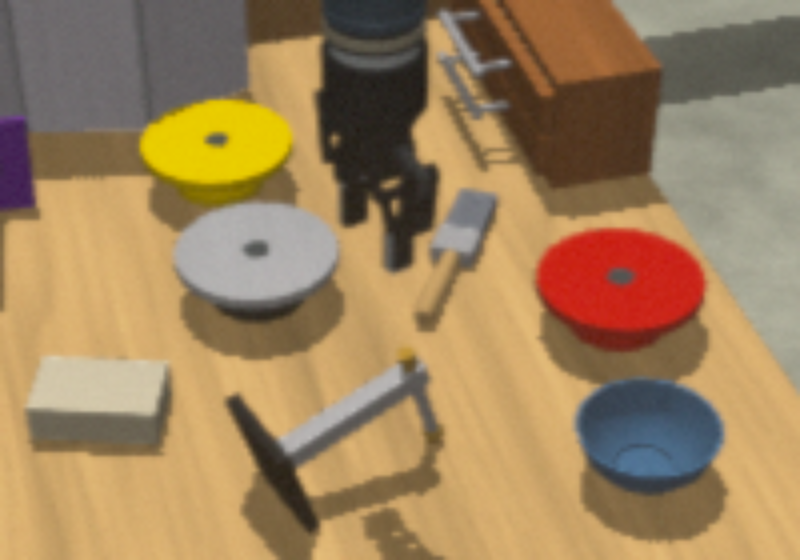

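The gripper (fingers around (400,210) in the crop) hangs above the post, well clear. I'll descend and close.

```bash
python3 -m creep '{"claw":[5,5,5,5,5,5,5],"dp":[[-0.1,-0.2,3],[-0.1,-0.2,6],[-0.1,-0.2,9],[-0.1,-0.2,11],[-0.1,-0.2,12.7],[-0.1,-0.2,12.7],[-0.1,-0.2,12.7]],"roll":[0,0,0,0,0,0,0]}' 40; python3 rel.py .58 .0545 .0725 195.3
python3 - <<'E'
from h import *
s=snap('side','side2');t=snap('top','top2')
b=cv2.resize(s['image'][140:240,250:400],(600,400));c=cv2.resize(t['image'][165:265,265:415],(600,400));cv2.imwrite('pics/c3.png',np.hstack([b[:,100:500],c[:,100:500]])[:,:,::-1])
E
```

```text
t: 2.9
tcp_pos: [0.5821, 0.0549, 0.0749]
tool_rot: [-0.132, 0.991, -0.0, 0.002]
force: [0.0, -1.1, 0.1]
finger_gap: 0.587
t 2.9 pos [0.5821 0.0549 0.0749] toolx ang -164.83 tilt -1.0 q [-0.1   0.67  1.65  0.    0.82 -1.93] F [ 0.  -1.1  0.1] gap 4.9883638534987185
dp cm [0.21 0.02 0.24]
roll -0.002344951121582976
```

View pics/c3.png

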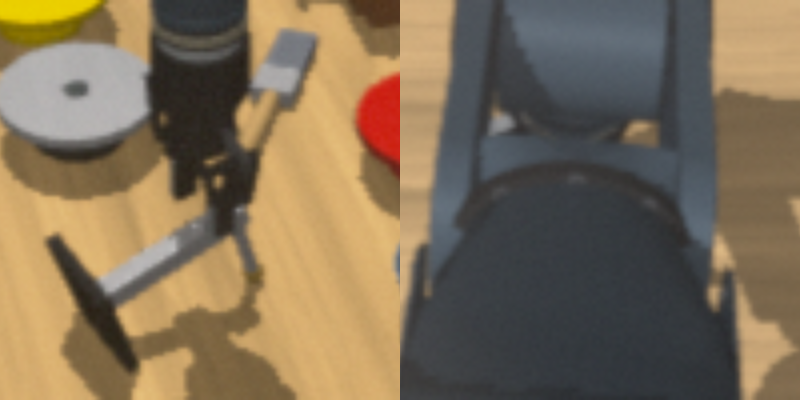

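Position is good; the post lies between the fingers. I'll close with a light grip, so the post can turn between the pads while the foot edge stays on the bench.

```bash
python3 -m creep '{"claw":[3,2.4,1.5,1.5,1.5,1.5],"dp":[[0,0,0.15],[0,0,0.15],[0,0,0.15],[0,0,0.15],[0,0,0.15],[0,0,0.15]],"roll":[0,0,0,0,0,0]}' 30; python3 rel.py .58 .0545 .0725 195.3
python3 - <<'E'
import numpy as np
L=110;b=45;t0=74.4
f=lambda t:(L*np.sin(t)-b*np.cos(t),L*np.cos(t)+b*np.sin(t))
s0,h0=f(np.radians(t0))
for t in range(74,-1,-4):
    s,h=f(np.radians(t)); print(t,((s0-s)/10).round(2),(-(h-h0)/10).round(2))
E
```

```text
t: 3.6
tcp_pos: [0.5806, 0.0547, 0.0717]
tool_rot: [-0.132, 0.991, 0.0, -0.0]
force: [0.6, 0.1, -0.6]
finger_gap: 0.177
t 3.6 pos [0.5806 0.0547 0.0717] toolx ang -164.87 tilt -1.0 q [-0.1   0.67  1.66  0.    0.81 -1.93] F [ 0.6  0.1 -0.6] gap 1.506552384626495
dp cm [ 0.06 -0.01 -0.08]
roll -0.0028928099846751063
74 0.05 -0.07
70 0.59 -0.7
66 1.17 -1.29
62 1.78 -1.85
58 2.44 -2.35
54 3.13 -2.81
50 3.85 -3.23
46 4.6 -3.59
42 5.37 -3.89
38 6.16 -4.15
34 6.96 -4.34
30 7.78 -4.48
26 8.61 -4.57
22 9.44 -4.59
18 10.27 -4.56
14 11.09 -4.47
10 11.91 -4.32
6 12.71 -4.12
2 13.5 -3.86
```

Opening reads 15 mm, which is less than the 20 mm post. Checking.

Run:
```python
from h import *
s=snap('side','side3');t=snap('top','top3')
b=cv2.resize(s['image'][150:240,270:380],(733,600),interpolation=cv2.INTER_CUBIC);cv2.imwrite('pics/c4.png',b[:,:,::-1])
print(manip.sense()['finger_gap'])
W=cloud(s)
for v,u in [(200,310),(200,320),(193,330)]: print(u,v,W[v,u])
```

```text
0.1770011507070435
310 200 [ 0.55080638  0.1398289  -0.0007898 ]
320 200 [0.56200123 0.04269652 0.07832958]
330 193 [0.59910443 0.05796318 0.08648372]
```

View pics/c4.png

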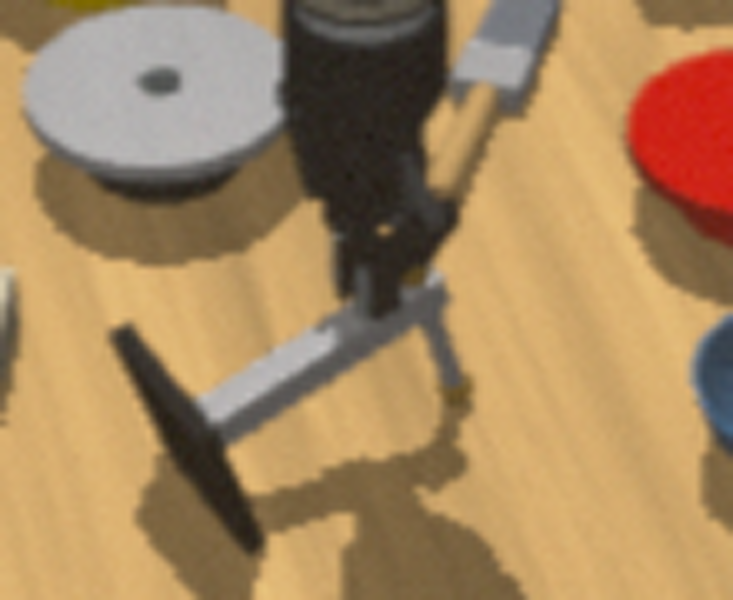

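```bash
python3 -m creep '{"claw":[0.8,0.8],"dp":[[0,0,0],[0,0,0]],"roll":[0,0]}' 30; python3 rel.py .58 .0545 .0725 195.3
```

```text
t: 3.9
tcp_pos: [0.5806, 0.0547, 0.0717]
tool_rot: [-0.132, 0.991, 0.0, -0.0]
force: [0.3, -0.0, 0.6]
finger_gap: 0.096
t 3.9 pos [0.5806 0.0547 0.0717] toolx ang -164.86 tilt -1.0 q [-0.1   0.67  1.66 -0.    0.81 -1.93] F [ 0.3 -0.   0.6] gap 0.8175076677277716
dp cm [ 0.06 -0.01 -0.08]
roll -0.0028396309041402476
```

The fingers close on nothing, so the real hand position differs from what I assumed. I'll locate the fingers in the depth image.

Run:
```python
from fit import *
s=snap('side','side4');t=snap('top','top4')
b=cv2.resize(s['image'][150:240,270:380],(733,600),interpolation=cv2.INTER_CUBIC);cv2.imwrite('pics/c5.png',b[:,:,::-1])
W=cloud(s);im=s['image'].astype(int).sum(2)
x=[.4801,.0273,.0435,.2664,1.2981];R=rot(x[3],x[4])
P=W.reshape(-1,3);ok=~np.isnan(P[:,0])
L=np.full((len(P),3),np.nan);L[ok]=R.inv().apply(P[ok]-x[:3]);L=L.reshape(400,640,3)
D=np.full(len(P),np.nan);D[ok]=sdf(L.reshape(-1,3)[ok]);D=D.reshape(400,640)
for v in range(184,206,2):
    print(v,[(u,im[v,u],*(W[v,u]*1000).round().astype(int),round(D[v,u]*1000)) for u in range(318,334,3)])
```

```text
184 [(318, np.int64(449), np.int64(598), np.int64(214), np.int64(1), 141), (321, np.int64(122), np.int64(569), np.int64(56), np.int64(132), 39), (324, np.int64(121), np.int64(574), np.int64(35), np.int64(147), 53), (327, np.int64(236), np.int64(587), np.int64(48), np.int64(134), 33), (330, np.int64(111), np.int64(582), np.int64(-4), np.int64(176), 93), (333, np.int64(126), np.int64(590), np.int64(-6), np.int64(176), 93)]
186 [(318, np.int64(461), np.int64(597), np.int64(209), np.int64(-3), 136), (321, np.int64(202), np.int64(570), np.int64(57), np.int64(123), 33), (324, np.int64(116), np.int64(573), np.int64(34), np.int64(140), 48), (327, np.int64(125), np.int64(578), np.int64(17), np.int64(153), 64), (330, np.int64(113), np.int64(582), np.int64(-2), np.int64(167), 85), (333, np.int64(125), np.int64(593), np.int64(3), np.int64(160), 75)]
188 [(318, np.int64(460), np.int64(593), np.int64(195), np.int64(-1), 123), (321, np.int64(192), np.int64(569), np.int64(55), np.int64(117), 31), (324, np.int64(120), np.int64(574), np.int64(36), np.int64(131), 41), (327, np.int64(117), np.int64(577), np.int64(15), np.int64(147), 61), (330, np.int64(107), np.int64(584), np.int64(5), np.int64(152), 69), (333, np.int64(165), np.int64(598), np.int64(20), np.int64(138), 48)]
190 [(318, np.int64(453), np.int64(590), np.int64(183), np.int64(0), 113), (321, np.int64(206), np.int64(570), np.int64(59), np.int64(105), 24), (324, np.int64(195), np.int64(575), np.int64(43), np.int64(117), 29), (327, np.int64(111), np.int64(578), np.int64(15), np.int64(138), 56), (330, np.int64(162), np.int64(599), np.int64(57), np.int64(100), 1), (333, np.int64(213), np.int64(609), np.int64(57), np.int64(98), 0)]<stdin>:10: RuntimeWarning: invalid value encountered in cast
Traceback (most recent call last):
ValueError: cannot convert float NaN to integer
```

View pics/c5.png

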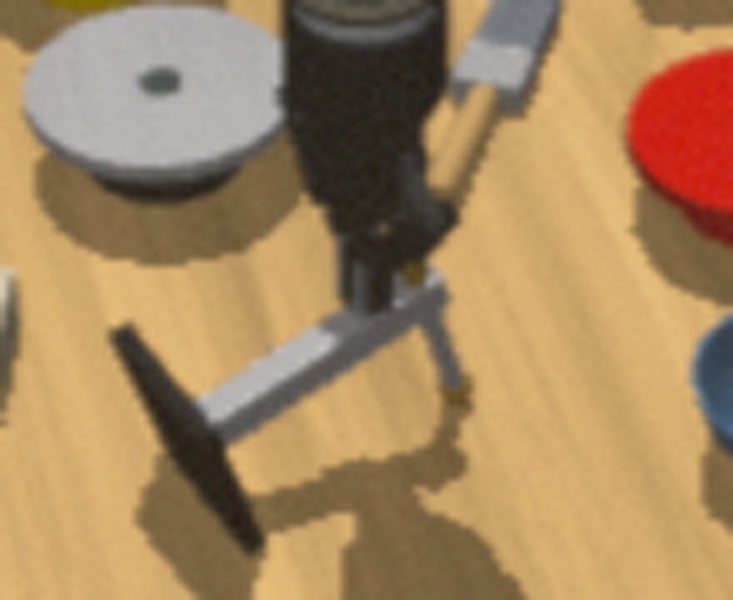

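Run:
```python
from fit import *
s=load('side4')
W=cloud(s);im=s['image'].astype(int).sum(2)
for v in range(186,208):
    print(v,' '.join(f"{im[v,u]}:({','.join('%.0f'%k for k in W[v,u]*1000)})" for u in range(320,332,2)))
print(manip.sense()['tcp_pos'])
```

```text
186 314:(566,54,126) 135:(571,50,128) 116:(573,34,140) 116:(580,36,137) 96:(579,9,158) 113:(582,-2,167)
187 326:(567,61,116) 116:(570,47,126) 124:(574,36,134) 108:(576,19,147) 118:(579,9,155) 120:(584,3,159)
188 332:(567,60,113) 122:(571,50,120) 120:(574,36,131) 127:(576,22,141) 108:(581,15,146) 107:(584,5,152)
189 345:(567,61,108) 138:(571,49,116) 147:(573,35,127) 120:(577,24,136) 111:(578,6,149) 128:(589,21,135)
190 353:(567,59,105) 144:(570,48,113) 195:(575,43,117) 124:(576,22,133) 128:(581,15,137) 162:(599,57,100)
191 357:(566,58,102) 149:(571,51,107) 192:(576,47,109) 118:(581,39,114) 137:(586,35,117) 235:(599,58,95)
192 357:(567,61,95) 158:(570,46,107) 203:(575,40,111) 108:(580,36,113) 144:(588,41,107) 256:(599,59,90)
193 362:(567,60,92) 147:(571,50,100) 199:(575,43,104) 104:(581,39,106) 146:(587,39,105) 308:(598,54,90)
194 376:(592,160,1) 170:(569,45,99) 194:(575,40,102) 116:(579,33,107) 160:(587,36,103) 321:(597,50,89)
195 429:(592,161,-5) 212:(569,43,97) 204:(576,44,95) 130:(581,41,96) 189:(588,40,96) 372:(597,52,84)
196 415:(567,60,79) 269:(572,56,82) 224:(576,46,89) 144:(58
[... 481 characters left out ...]
(574,40,73) 259:(583,47,66) 332:(609,119,-2) 418:(615,113,2)
202 315:(561,38,74) 260:(568,40,71) 251:(575,42,67) 340:(582,43,65) 419:(608,115,-3) 439:(614,110,1)
203 266:(561,40,68) 257:(569,46,61) 284:(574,41,65) 410:(600,112,-3) 443:(605,105,2) 437:(612,103,2)
204 259:(560,38,66) 275:(568,41,61) 417:(593,110,-3) 435:(599,106,-2) 445:(606,109,-6) 438:(612,103,-2)
205 270:(561,41,59) 364:(584,106,-3) 458:(591,103,-1) 451:(597,102,-2) 445:(605,104,-6) 433:(610,95,1)
206 361:(561,40,55) 467:(581,92,6) 478:(589,97,-0) 452:(597,99,-4) 451:(603,96,-4) 433:(610,95,-4)
207 451:(575,96,-1) 489:(581,93,0) 489:(587,91,1) 447:(594,91,-1) 450:(601,89,-1) 454:(607,84,2)
[0.58062115 0.0547444  0.07167962]
```

Run:
```python
from h import *
for t,tcp in(('side1',(.5788,.0565,.1999)),('side2',(.582,.055,.0749)),('side4',(.5806,.0547,.0717))):
    s=load(t);W=cloud(s);im=s['image'].astype(int).sum(2)
    m=(abs(W[...,0]-tcp[0])<.06)&(abs(W[...,1]-tcp[1])<.09)&(W[...,2]>.095 if t=='side1' else W[...,2]>.0)&(W[...,2]<.3)&(im<235)
    if t!='side1': m&=(abs(W[...,0]-tcp[0])<.02)
    P=W[m];v,u=np.nonzero(m)
    o=np.argsort(P[:,2])[:40]
    for i in o[::3]: print(t,u[i],v[i],P[i].round(3),im[v[i],u[i]])
```

```text
side1 331 191 [0.601 0.055 0.097] 220
side1 332 191 [0.604 0.051 0.099] 211
side1 319 154 [0.573 0.091 0.221] 108
side1 316 155 [0.562 0.083 0.225] 150
side1 330 166 [0.587 0.017 0.226] 153
side1 321 153 [0.578 0.086 0.227] 192
side1 332 165 [0.594 0.017 0.228] 172
side1 331 166 [0.589 0.013 0.229] 204
side1 320 152 [0.576 0.088 0.23 ] 104
side1 331 165 [0.59  0.015 0.23 ] 136
side1 319 152 [0.572 0.085 0.233] 99
side1 331 164 [0.59  0.015 0.234] 119
side1 332 164 [0.593 0.014 0.234] 156
side1 320 151 [0.575 0.085 0.236] 122
side2 320 189 [0.572 0.081 0.091] 189
side2 320 188 [0.572 0.081 0.094] 97
side2 319 188 [0.568 0.078 0.098] 123
side2 328 198 [0.582 0.022 0.1  ] 207
side2 323 186 [0.582 0.08  0.101] 148
side2 332 197 [0.595 0.02  0.102] 133
side2 321 187 [0.574 0.076 0.103] 113
side2 322 186 [0.578 0.078 0.105] 110
side2 331 196 [0.592 0.022 0.105] 121
side2 321 186 [0.574 0.076 0.107] 119
side2 330 197 [0.587 0.016 0.107] 125
side2 318 186 [0.565 0.077 0.108] 212
side2 329 196 [0.585 0.019 0.109] 143
side2 319 186 [0.567 0.074 0.11 ] 114
side4 328 196 [0.589 0.045 0.087] 213
side4 324 195 [0.576 0.044 0.095] 204
side4 326 196 [0.58  0.036 0.096] 144
side4 322 195 [0.569 0.043 0.097] 212
side4 321 192 [0.569 0.056 0.099] 201
side4 321 191 [0.57 0.06 0.1 ] 204
side4 325 195 [0.577 0.037 0.101] 150
side4 327 193 [0.585 0.041 0.104] 124
side4 328 193 [0.587 0.039 0.105] 146
side4 326 193 [0.581 0.039 0.106] 104
side4 326 194 [0.579 0.033 0.107] 116
side4 325 194 [0.576 0.033 0.108] 152
side4 323 192 [0.572 0.041 0.11 ] 226
side4 327 192 [0.583 0.036 0.112] 116
```

The depth image puts the fingertips about 35 mm higher than the reported TCP implies, consistently at three poses; x and y agree. So the true grasp height is reported z + 0.035. I'll open and descend further, watching the force.

```bash
python3 -m creep '{"claw":[5,5,5,5,5,5],"dp":[[0,0,-0.5],[0,0,-0.5],[0,0,-0.5],[0,0,-0.5],[0,0,0.5],[0,0,1]],"roll":[0,0,0,0,0,0]}' 30; python3 -m creep '{"claw":[5,5,5,5,5],"dp":[[0,0,0.8],[0,0,1.6],[0,0,2.3],[0,0,2.3],[0,0,2.3]],"roll":[0,0,0,0,0]}'; python3 rel.py .58 .0545 .0375 195.3;  python3 - <<'E'
from h import *
s=snap('side','side5')
b=cv2.resize(s['image'][150:240,270:380],(733,600),interpolation=cv2.INTER_CUBIC);cv2.imwrite('pics/c6.png',b[:,:,::-1])
E
```

```text
t: 4.6
tcp_pos: [0.5801, 0.0548, 0.0607]
tool_rot: [-0.132, 0.991, 0.0, -0.001]
force: [-0.4, -0.3, 0.6]
finger_gap: 0.587
t: 5.1
tcp_pos: [0.5805, 0.0547, 0.0384]
tool_rot: [-0.132, 0.991, 0.0, -0.0]
force: [0.1, 0.1, 0.4]
finger_gap: 0.586
t 5.1 pos [0.5805 0.0547 0.0384] toolx ang -164.86 tilt -1.0 q [-0.1   0.73  1.67  0.    0.75 -1.93] F [0.1 0.1 0.4] gap 4.9837625281174205
dp cm [ 0.05 -0.01  0.09]
roll -0.0028365028927964165
```

View pics/c6.png

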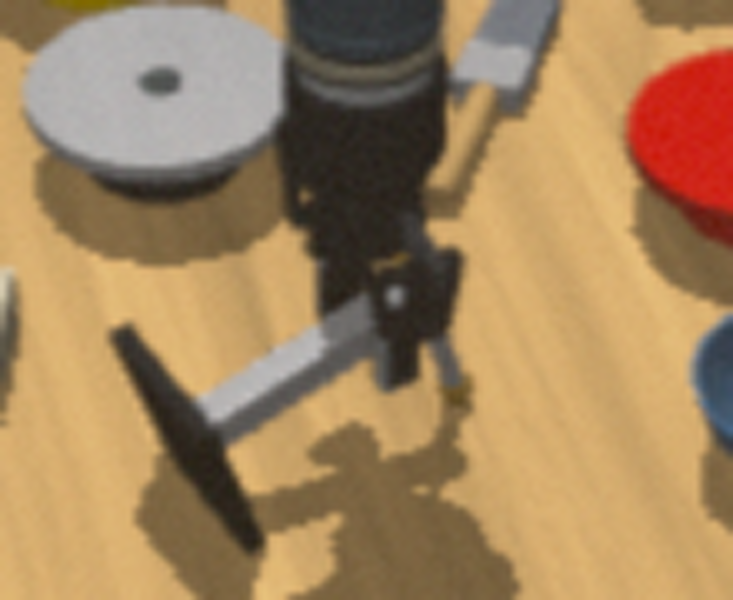

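The fingers now straddle the post (near finger at (400,370), far one at (340,290) in the crop). Closing.

```bash
python3 -m creep '{"claw":[3,2.4,1.5,1.5,1.5],"dp":[[0,0,0],[0,0,0],[0,0,0],[0,0,0],[0,0,0]],"roll":[0,0,0,0,0]}' 30; python3 rel.py .58 .0545 .0375 195.3
```

```text
t: 5.65
tcp_pos: [0.5809, 0.0546, 0.0391]
tool_rot: [-0.132, 0.991, -0.0, 0.0]
force: [0.1, -0.4, 2.5]
finger_gap: 0.229
t 5.65 pos [0.5809 0.0546 0.0391] toolx ang -164.84 tilt -1.0 q [-0.1   0.72  1.67 -0.    0.75 -1.93] F [ 0.1 -0.4  2.5] gap 1.945576484731615
dp cm [0.09 0.02 0.16]
roll -0.0025243715331414686
```

Gripped (19.5 mm). Following the arc about the foot's edge, slowly.

```bash
python3 -m creep '{"claw":[1.5,1.5,1.5,1.5,1.5,1.5,1.5,1.5,1.5,1.5,1.5,1.5],"dp":[[0.05,0,-0.07],[0.18,0,-0.22],[0.32,0,-0.38],[0.45,0,-0.54],[0.59,0,-0.7],[0.73,0,-0.85],[0.88,0,-1.0],[1.02,0,-1.15],[1.17,0,-1.29],[1.17,0,-1.29],[1.17,0,-1.29],[1.17,0,-1.29]],"roll":[0,0,0,0,0,0,0,0,0,0,0,0]}'
cat > look.py <<'E'
from fit import *
import sys
tag=sys.argv[1]
s=snap('side','side'+tag)
st=manip.sense();p=st['tcp_pos'];print('t',st['t'],'tcp',p.round(4),'F',st['force'].round(1),'T',st['ft_torque'].round(2),'gap',round(st['finger_gap']*8.5,2))
u0,v0=[int(k) for k in sys.argv[2:4]] if len(sys.argv)>3 else (325,195)
b=cv2.resize(s['image'][v0-45:v0+45,u0-60:u0+60],(800,600),interpolation=cv2.INTER_CUBIC);cv2.imwrite('pics/z%s.png'%tag,b[:,:,::-1])
W=cloud(s);im=s['image'].astype(int)
z0=float(sys.argv[4]) if len(sys.argv)>4 else 0
# stand points: near the tcp, below the fingers
m=(np.hypot(W[...,0]-p[0],W[...,1]-p[1])<.17)&(W[...,2]>z0+.008)&(W[...,2]<.3)
h=np.hypot(W[...,0]-p[0],W[...,1]-p[1])
m&=~((h<.06)&(W[...,2]>p[2]+.005))
m&=W[...,0]>.42
P=W[m]
g=np.array([p[0],p[1],p[2]+.035])
best=None
for t0 in (1.3,1.0,.7,.4,.1):
    R=rot(.2674,t0);o=g-R.apply([0,0,.108])
    x,e=fit(P,[*o,.2674,t0])
    f=np.mean(np.minimum(np.abs(sdf(rot(x[3],x[4]).inv().apply(P-x[:3]))),.01))
    if best is None or f<best[1]: best=(x,f,e)
x,f,e=best;R=rot(x[3],x[4])
print(len(P),'o',x[:3].round(4),'yaw,tilt',np.degrees(x[3:]).round(1),'err',f,e)
print('edges +x',(x[:3]+R.apply([.045,0,0])).round(4),'-x',(x[:3]+R.apply([-.045,0,0])).round(4),'grip local',R.inv().apply(g-x[:3]).round(4))
E
python3 look.py a
```

```text
t: 6.85
tcp_pos: [0.569, 0.0517, 0.0515]
tool_rot: [-0.132, 0.991, 0.0, -0.0]
force: [-0.6, 1.2, -3.7]
finger_gap: 0.222
t 6.9 tcp [0.569  0.0517 0.0515] F [-0.1 -0.  -3.8] T [ 0.06 -0.12 -0.04] gap 1.94
337 o [0.4746 0.026  0.042 ] yaw,tilt [ 8.8 61.4] err 0.0036118400494431083 0.002261832302272712
edges +x [0.4959 0.0293 0.0025] -x [0.4533 0.0228 0.0815] grip local [0.0074 0.011  0.1067]
```

View pics/za.png

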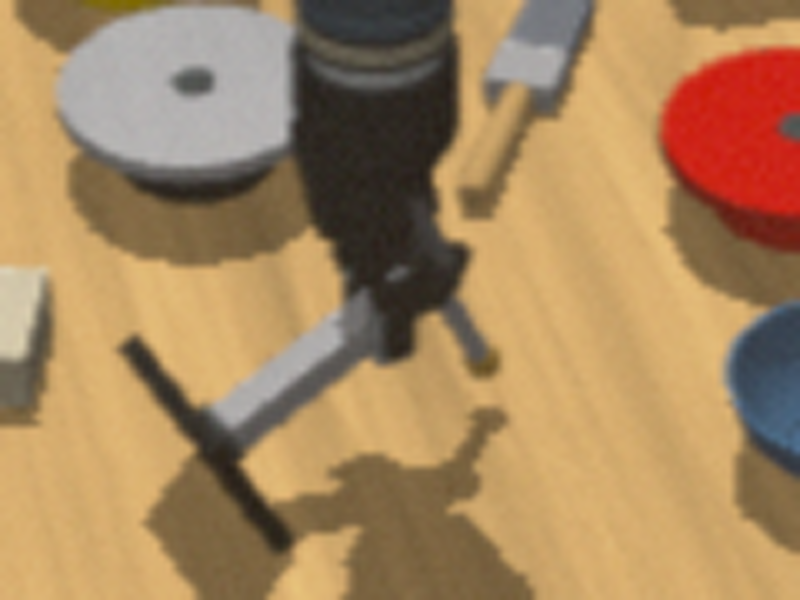

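The post turns in the pads with the foot edge (about (285,545) in the crop) on the bench. Lean is now about 64°. Continuing.

```bash
python3 -m creep '{"claw":[1.5,1.5,1.5,1.5,1.5,1.5,1.5,1.5,1.5,1.5,1.5,1.5],"dp":[[0.2,0,-0.18],[0.4,0,-0.37],[0.61,0,-0.56],[0.83,0,-0.73],[1.05,0,-0.9],[1.27,0,-1.06],[1.5,0,-1.22],[1.73,0,-1.37],[1.96,0,-1.52],[2.2,0,-1.67],[2.44,0,-1.81],[2.68,0,-1.94]],"roll":[0,0,0,0,0,0,0,0,0,0,0,0]}'; sed -i 's/f=lambda v:sdf(rot(v\[3\],v\[4\]).inv().apply(P-v\[:3\]))/f=lambda v:np.append(sdf(rot(v[3],v[4]).inv().apply(P-v[:3])),100*(v[3]-.2674))/' fit.py; python3 look.py b
```

```text
t: 8.1
tcp_pos: [0.5432, 0.0446, 0.0711]
tool_rot: [-0.132, 0.991, 0.0, -0.0]
force: [0.2, -0.4, -4.3]
finger_gap: 0.231
t 8.15 tcp [0.5426 0.0446 0.0712] F [-0.6  0.6 -5.1] T [ 0.14 -0.27 -0.  ] gap 1.94
432 o [0.4585 0.0207 0.0399] yaw,tilt [15.3 51.3] err 0.0024583123028024258 0.0015474024362262528
edges +x [0.4857 0.0281 0.0048] -x [0.4314 0.0133 0.0751] grip local [0.003  0.0008 0.1097]
```

View pics/zb.png

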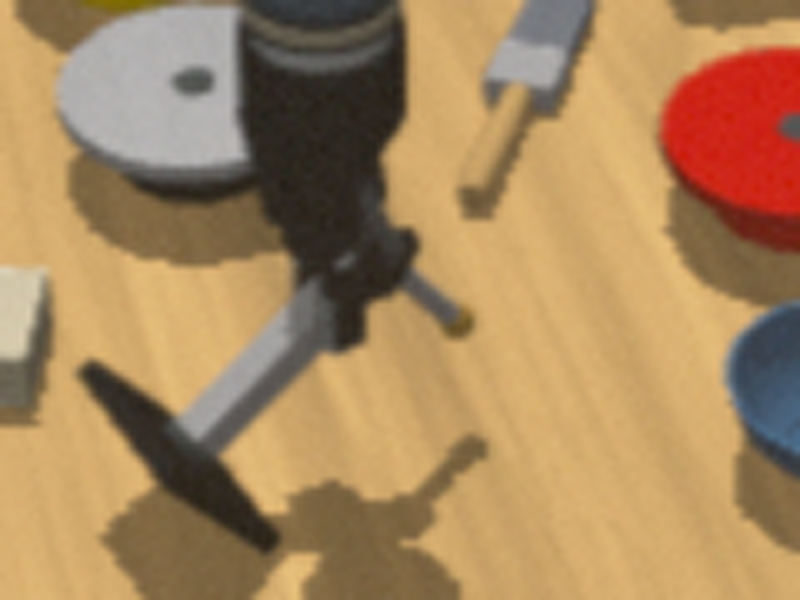

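Lean is 51°, and the stand is held steady with the edge just on the bench. Continuing with a slightly lighter grip so gravity keeps seating the edge.

```bash
python3 -m creep '{"claw":[1.5,1.5,1.5,1.5,1.5,1.5,1.5,1.5,1.5,1.5,1.5,1.5],"dp":[[0.15,0,0],[0.35,0,-0.05],[0.55,0,-0.16],[0.75,0,-0.27],[0.95,0,-0.35],[1.15,0,-0.43],[1.34,0,-0.5],[1.52,0,-0.57],[1.72,0,-0.65],[1.92,0,-0.72],[2.11,0,-0.78],[2.31,0,-0.83]],"roll":[0,0,0,0,0,0,0,0,0,0,0,0]}' 24; python3 look.py c
```

```text
t: 9.35
tcp_pos: [0.521, 0.0386, 0.0794]
tool_rot: [-0.132, 0.991, -0.0, 0.0]
force: [0.2, -0.0, -4.8]
finger_gap: 0.228
t 9.4 tcp [0.5205 0.0386 0.0794] F [-0.3  0.5 -3.8] T [ 0.11 -0.31 -0.06] gap 1.98
379 o [0.4356 0.0147 0.0489] yaw,tilt [15.3 51.9] err 0.0023837342664474225 0.0012523274226773039
edges +x [0.4624 0.0221 0.0134] -x [0.4089 0.0074 0.0843] grip local [0.0028 0.0006 0.1098]
```

View pics/zc.png

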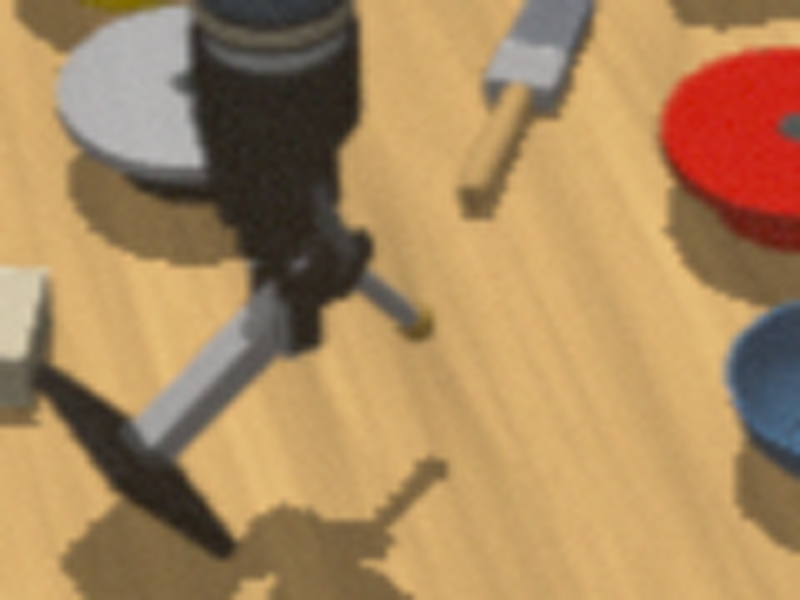

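The stand now lifts without turning (52°), and the friction holds it. The foot is also getting near the firebrick. I'll check the brick's position before moving back and reseating the edge.

```bash
python3 - <<'E'
from h import *
W=cloud(load('top0'))
m=(W[...,2]>.025)&(W[...,2]<.045);m[:, :265]=0;m[:,320:]=0;m[:250]=0;m[310:]=0
P=W[m];print(P.min(0),P.max(0),cv2.boxPoints(cv2.minAreaRect(P[:,:2].astype(np.float32))))
E
python3 -m creep '{"claw":[1.5,1.5,1.5,1.5,1.5,1.5],"dp":[[-0.5,0,0],[-1,0,0],[-1.5,0,0],[-2,0,0],[-2.5,0,0],[-2.5,0,0]],"roll":[0,0,0,0,0,0]}' 30
python3 look.py d
```

```text
[0.30434193 0.12468401 0.02522405] [0.42749369 0.22570283 0.04058716] [[0.30308965 0.16052738]
 [0.40662208 0.12363928]
 [0.43017378 0.18974096]
 [0.32664135 0.22662905]]
t: 10.0
tcp_pos: [0.5466, 0.0453, 0.0794]
tool_rot: [-0.132, 0.991, -0.0, 0.001]
force: [0.8, -0.3, -5.1]
finger_gap: 0.228
t 10.05 tcp [0.5458 0.0452 0.0793] F [-0.1  0.1 -5.7] T [ 0.09 -0.36  0.06] gap 1.93
436 o [0.4632 0.0217 0.0461] yaw,tilt [15.3 50.9] err 0.0020639530153962775 0.0013139284358898665
edges +x [0.4906 0.0292 0.0112] -x [0.4359 0.0142 0.081 ] grip local [0.0013 0.0009 0.1096]
```

View pics/zd.png

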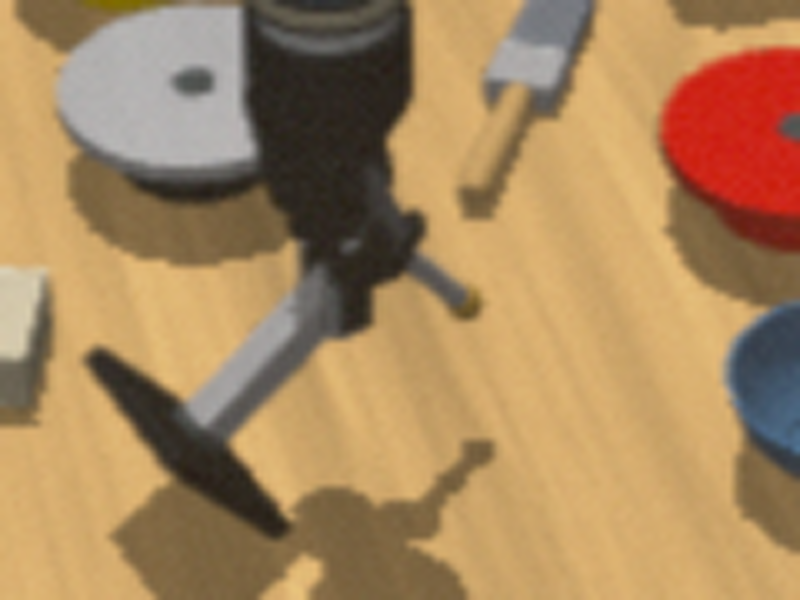

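Brick is clear. Lowering gently until the edge touches, watching Fz.

```bash
python3 -m creep '{"claw":[1.5,1.5,1.5,1.5,1.5,1.5],"dp":[[0,0,0.25],[0,0,0.5],[0,0,0.7],[0,0,0.9],[0,0,0.95],[0,0,0.95]],"roll":[0,0,0,0,0,0]}' 30
python3 rel.py 0.5 0 0;python3 -m creep '{"claw":[1.5,1.5,1.5],"dp":[[0,0,0.05],[0,0,0.1],[0,0,0.1]],"roll":[0,0,0]}' 30;python3 -m creep '{"claw":[1.5,1.5,1.5],"dp":[[0,0,0.05],[0,0,0.1],[0,0,0.1]],"roll":[0,0,0]}' 30
```

```text
t: 10.65
tcp_pos: [0.5452, 0.0452, 0.0697]
tool_rot: [-0.132, 0.991, 0.0, -0.0]
force: [0.2, -0.3, -4.6]
finger_gap: 0.229
t 10.65 pos [0.5452 0.0452 0.0697] toolx ang -164.86 tilt -1.0 q [-0.12  0.64  1.75 -0.    0.75 -1.96] F [ 0.2 -0.3 -4.6] gap 1.945211764450021
dp cm [ 5.54 -3.18  6.97]
t: 10.95
tcp_pos: [0.5456, 0.0452, 0.0691]
tool_rot: [-0.132, 0.991, -0.0, 0.0]
force: [-0.4, -0.0, -1.7]
finger_gap: 0.23
t: 11.25
tcp_pos: [0.546, 0.0452, 0.0688]
tool_rot: [-0.132, 0.991, -0.0, 0.001]
force: [-0.2, 0.6, 5.3]
finger_gap: 0.23
```

```bash
python3 -m creep '{"claw":[1.5,1.5,1.5,1.5,1.5,1.5,1.5,1.5,1.5],"dp":[[0,0,0],[0,0,0],[0.1,0,0],[0.3,0,-0.05],[0.5,0,-0.15],[0.7,0,-0.25],[0.9,0,-0.35],[0.9,0,-0.35],[0.9,0,-0.35]],"roll":[0,0,0,0,0,0,0,0,0]}' 20
python3 look.py e
```

```text
t: 12.15
tcp_pos: [0.5361, 0.0427, 0.0709]
tool_rot: [-0.132, 0.991, 0.0, -0.001]
force: [0.5, 0.5, -5.1]
finger_gap: 0.227
t 12.2 tcp [0.5364 0.0427 0.071 ] F [-0.7 -1.  -4.8] T [ 0.05 -0.36 -0.02] gap 1.94
440 o [0.4532 0.0189 0.0373] yaw,tilt [15.3 50.6] err 0.0022495962926899968 0.0014366113148732377
edges +x [0.4808 0.0265 0.0026] -x [0.4257 0.0114 0.0721] grip local [0.0018 0.001  0.1104]
```

View pics/ze.png

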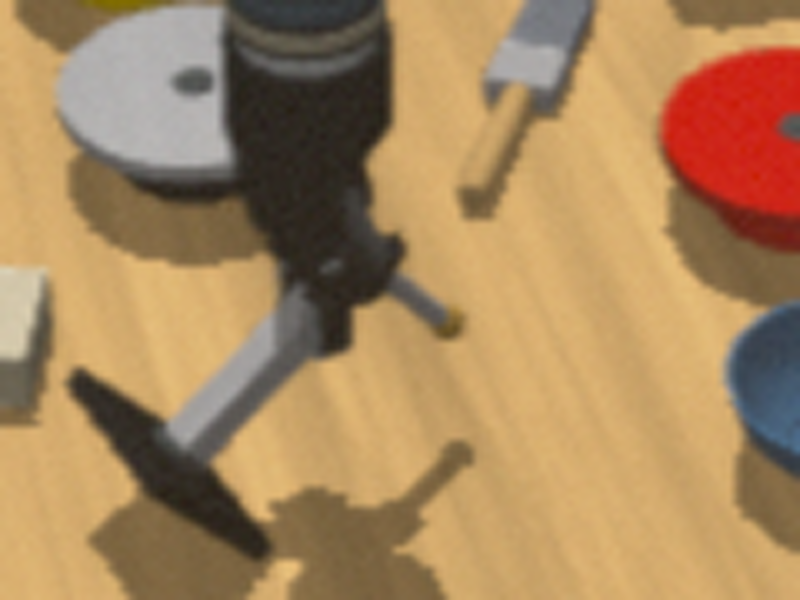

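It still holds at 51° with a 20 N grip, so gravity won't turn it further, and friction on the bench is too uncertain to drive it. A better lever is the fixed turntable. Pressing the +x half of the foot's underside against the turntable's rim turns the post in the pads by geometry. I'll lift it firmly held, carry it over to the far rim, and work there.

```bash
python3 -m creep '{"claw":[1.5,1.5,1.5,1.5,1.5,1.5,1.5,1.5,1.5,1.5],"dp":[[0,0,0],[0,0,-0.5],[0,0,-1.5],[0,0,-3],[0,0,-5],[0,0,-7],[0,0,-9],[0,0,-11],[0,0,-12.5],[0,0,-13]],"roll":[0,0,0,0,0,0,0,0,0,0]}' 45
python3 rel.py .688 .3487 .2 195.3
python3 - <<'E'
from h import *
W=cloud(load('top0'))
for v,u in [(142,220),(155,245),(160,250),(175,275),(168,262)]: print(u,v,W[v,u].round(3))
E
```

```text
t: 13.2
tcp_pos: [0.5375, 0.0428, 0.2039]
tool_rot: [-0.132, 0.991, -0.001, 0.002]
force: [-0.1, 0.6, -5.8]
finger_gap: 0.228
t 13.2 pos [0.5375 0.0428 0.2039] toolx ang -164.85 tilt -1.0 q [-0.13  0.43  1.67  0.    1.04 -1.96] F [-0.1  0.6 -5.8] gap 1.93989681543558
dp cm [-22.51  25.6    0.44]
roll -0.002643960342001328
220 142 [0.767 0.382 0.013]
245 155 [0.724 0.306 0.021]
250 160 [0.708 0.291 0.02 ]
275 175 [0.662 0.218 0.019]
262 168 [0.683 0.256 0.021]
```

```bash
python3 -m creep '{"claw":[1.5,1.5,1.5,1.5,1.5,1.5,1.5,1.5,1.5,1.5,1.5,1.5],"dp":[[-0.4,0.5,0],[-1.3,1.5,0],[-2.8,3.2,0],[-4.8,5.4,0],[-6.8,7.7,0],[-8.8,10,0],[-10.8,12.3,0],[-12.8,14.6,0],[-14.8,16.8,0],[-16.8,19.1,0],[-18.6,21.2,0],[-20.2,23,0]],"roll":[0,0,0,0,0,0,0,0,0,0,0,0]}' 45
python3 rel.py .688 .3487 .2 195.3
```

```text
t: 14.4
tcp_pos: [0.6709, 0.3203, 0.1987]
tool_rot: [-0.132, 0.991, -0.0, -0.002]
force: [0.4, 0.3, -4.7]
finger_gap: 0.227
t 14.4 pos [0.6709 0.3203 0.1987] toolx ang -164.78 tilt -1.0 q [ 0.3   0.71  1.11  0.    1.32 -1.54] F [ 0.4  0.3 -4.7] gap 1.9265902616020942
dp cm [-2.4   2.29 -0.14]
roll -0.001450347321807352
```

```bash
python3 -m creep '{"claw":[1.5,1.5,1.5,1.5,1.5,1.5,1.5,1.5,1.5,1.5],"dp":[[-1,1,0],[-1.8,1.8,0.5],[-2.4,2.3,1.5],[-2.4,2.3,3],[-2.4,2.3,4.5],[-2.4,2.3,6],[-2.4,2.3,7.5],[-2.4,2.3,8.6],[-2.4,2.3,9],[-2.4,2.3,9]],"roll":[0,0,0,0,0,0,0,0,0,0]}' 45
sed -i 's/m&=W\[...,0\]>.42/m\&=(W[...,0]>.42)\&~((np.hypot(W[...,0]-.5317,W[...,1]-.306)<.081)\&(W[...,2]<.056))/' look.py
python3 look.py f 330 150 0.025
```

```text
t: 15.4
tcp_pos: [0.6883, 0.3458, 0.1103]
tool_rot: [-0.132, 0.991, -0.0, -0.001]
force: [0.5, -0.0, -4.3]
finger_gap: 0.226
t 15.45 tcp [0.6889 0.346  0.1114] F [ 0.1 -1.  -3.7] T [ 0.1  -0.31  0.01] gap 1.94
662 o [0.6505 0.348  0.0592] yaw,tilt [15.3 52.8] err 0.009674558504202214 0.04455544013198466
edges +x [0.6768 0.3552 0.0233] -x [0.6243 0.3408 0.095 ] grip local [-0.0474 -0.0121  0.0818]
```

View pics/zf.png

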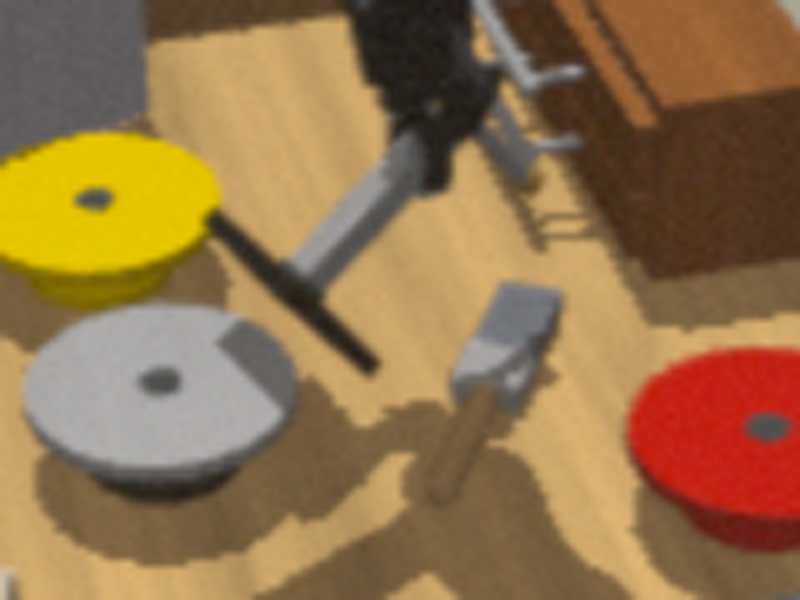

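The stand sits beyond the turntable's far rim: the foot's lower edge is at (375,370) and the rim's right end at (295,385) in the crop. It's still at 51° and clear of the brush. I'll press it toward the rim along the arc.

```bash
python3 -m creep '{"claw":[1.5,1.5,1.5,1.5,1.5,1.5,1.5,1.5,1.5,1.5],"dp":[[0.4,0,0.15],[0.9,0,0.3],[1.4,0,0.35],[1.7,0,0.35],[2.0,0,0.35],[2.2,0,0.22],[2.4,0,0.1],[2.6,0,-0.03],[2.6,0,-0.03],[2.6,0,-0.03]],"roll":[0,0,0,0,0,0,0,0,0,0]}' 30
python3 look.py g 330 150 0.025
```

```text
t: 16.45
tcp_pos: [0.6643, 0.3395, 0.1124]
tool_rot: [-0.132, 0.991, 0.0, 0.001]
force: [1.1, 0.2, -3.1]
finger_gap: 0.227
t 16.5 tcp [0.6643 0.3395 0.1123] F [ 0.5  0.7 -2. ] T [ 0.11 -0.53 -0.02] gap 1.95
467 o [0.5785 0.3202 0.0776] yaw,tilt [15.3 52. ] err 0.005985727644306356 0.005863567499718664
edges +x [0.6052 0.3276 0.0421] -x [0.5518 0.3129 0.113 ] grip local [-0.0009 -0.0041  0.1122]
```

View pics/zg.png

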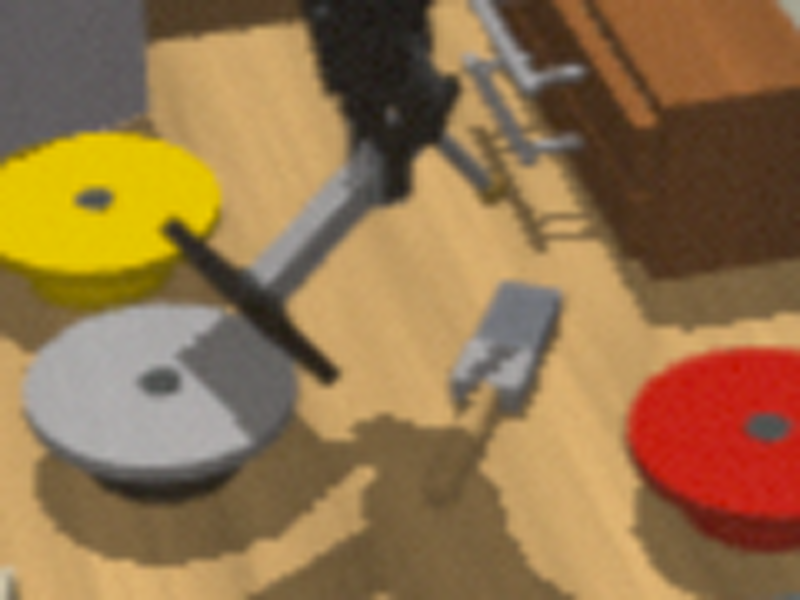

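Contact is starting: Fz has risen from −5 to −2 N. Continuing along the arc.

```bash
python3 -m creep '{"claw":[1.5,1.5,1.5,1.5,1.5,1.5,1.5,1.5,1.5,1.5],"dp":[[0.2,0,-0.05],[0.45,0,-0.15],[0.7,0,-0.27],[0.95,0,-0.4],[1.2,0,-0.52],[1.4,0,-0.62],[1.6,0,-0.7],[1.8,0,-0.78],[1.8,0,-0.78],[1.8,0,-0.78]],"roll":[0,0,0,0,0,0,0,0,0,0]}' 30
python3 look.py i 330 150 0.025
```

```text
t: 17.5
tcp_pos: [0.6473, 0.3349, 0.1209]
tool_rot: [-0.132, 0.991, 0.0, 0.002]
force: [6.4, 1.6, 5.3]
finger_gap: 0.225
t 17.55 tcp [0.6473 0.3349 0.1209] F [4.9 0.9 4.2] T [ 0.32 -1.1  -0.08] gap 1.91
552 o [0.5739 0.3248 0.0738] yaw,tilt [15.3 41.1] err 0.007035424312672368 0.010162998100116012
edges +x [0.6066 0.3338 0.0442] -x [0.5412 0.3159 0.1034] grip local [ 0.0014 -0.0098  0.1102]
```

View pics/zi.png

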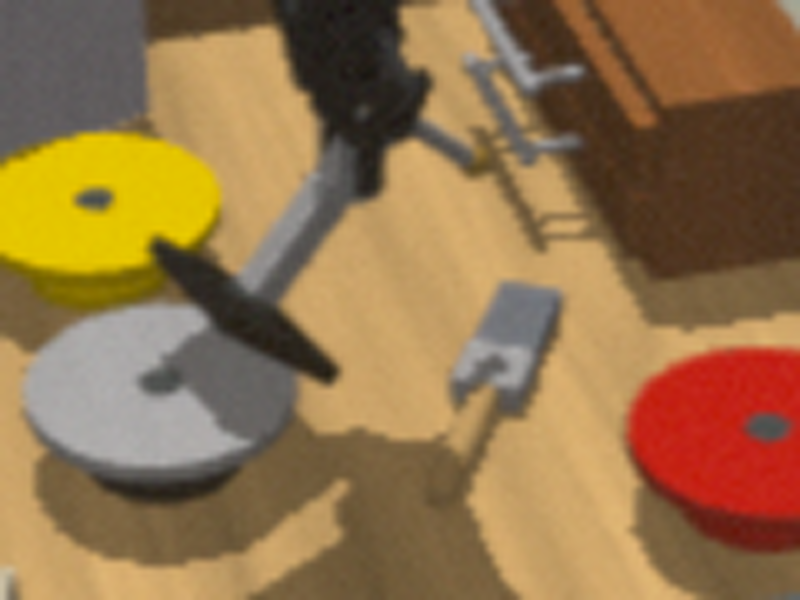

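It works. Lean is now about 40°, under control with a 6 N contact force. Continuing.

```bash
python3 -m creep '{"claw":[1.5,1.5,1.5,1.5,1.5,1.5,1.5,1.5,1.5,1.5,1.5,1.5],"dp":[[0.2,0,-0.05],[0.4,0,-0.1],[0.6,0,-0.16],[0.8,0,-0.23],[1.0,0,-0.3],[1.2,0,-0.36],[1.4,0,-0.42],[1.6,0,-0.47],[1.8,0,-0.52],[2.0,0,-0.57],[2.0,0,-0.57],[2.0,0,-0.57]],"roll":[0,0,0,0,0,0,0,0,0,0,0,0]}' 30
python3 look.py j 330 150 0.025
```

```text
t: 18.75
tcp_pos: [0.6283, 0.3297, 0.1268]
tool_rot: [-0.132, 0.991, 0.0, 0.002]
force: [4.4, 1.5, 6.1]
finger_gap: 0.223
t 18.8 tcp [0.6283 0.3297 0.1268] F [4.4 0.8 5.5] T [ 0.31 -1.18  0.  ] gap 1.92
661 o [0.5675 0.333  0.0691] yaw,tilt [15.3 30.7] err 0.007790674548027237 0.019591661133554292
edges +x [0.6048 0.3432 0.0461] -x [0.5302 0.3228 0.0921] grip local [ 0.0023 -0.0192  0.1092]
```

View pics/zj.png

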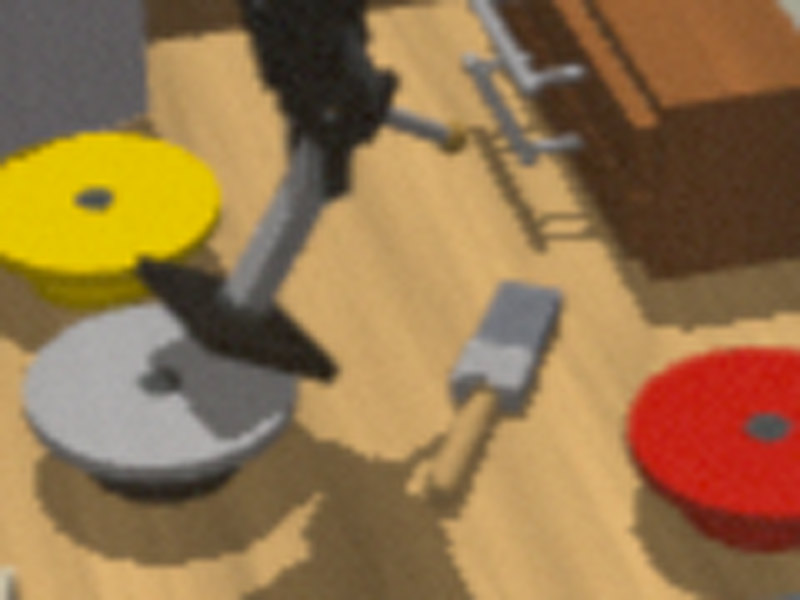

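```bash
python3 -m creep '{"claw":[1.5,1.5,1.5,1.5,1.5,1.5,1.5,1.5,1.5,1.5,1.5,1.5],"dp":[[0.2,0,-0.02],[0.45,0,-0.05],[0.7,0,-0.09],[0.95,0,-0.12],[1.2,0,-0.15],[1.45,0,-0.17],[1.7,0,-0.19],[1.95,0,-0.2],[2.2,0,-0.2],[2.5,0,-0.2],[2.5,0,-0.2],[2.5,0,-0.2]],"roll":[0,0,0,0,0,0,0,0,0,0,0,0]}' 30
python3 look.py k 330 150 0.025
```

```text
t: 20.0
tcp_pos: [0.6036, 0.323, 0.1292]
tool_rot: [-0.132, 0.991, 0.0, 0.001]
force: [2.9, 0.6, 8.2]
finger_gap: 0.226
t 20.05 tcp [0.6036 0.323  0.1292] F [3.1 0.7 8.5] T [ 0.21 -0.87 -0.01] gap 1.92
773 o [0.5621 0.3424 0.0622] yaw,tilt [15.3 18.5] err 0.008120160470667296 0.029252134163819974
edges +x [0.6032 0.3537 0.0479] -x [0.5209 0.3312 0.0765] grip local [ 0.0008 -0.0297  0.1078]
```

View pics/zk.png

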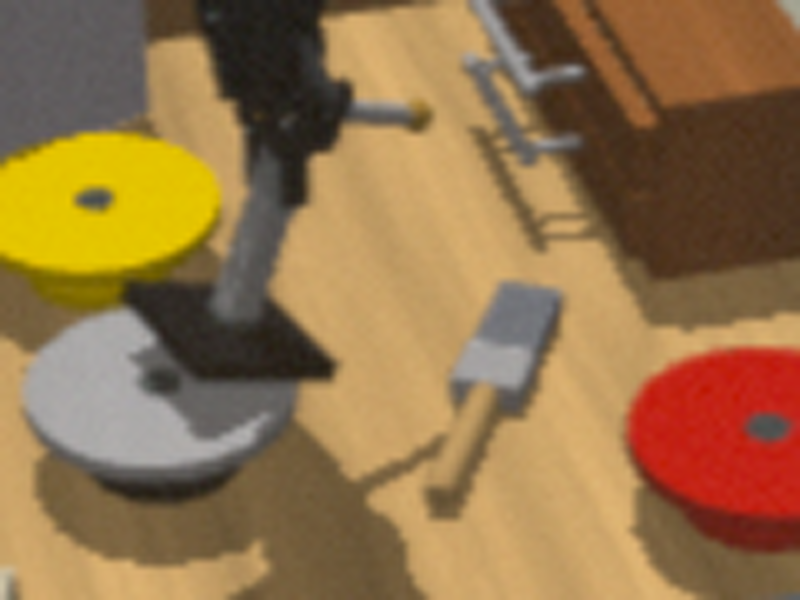

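Lean is about 17°. Continuing to about 5°.

```bash
python3 -m creep '{"claw":[1.5,1.5,1.5,1.5,1.5,1.5,1.5,1.5,1.5,1.5,1.5,1.5],"dp":[[0.2,0,0],[0.4,0,0],[0.6,0,0.01],[0.8,0,0.03],[1.0,0,0.05],[1.2,0,0.07],[1.4,0,0.1],[1.6,0,0.13],[1.8,0,0.16],[2.0,0,0.18],[2.0,0,0.18],[2.0,0,0.18]],"roll":[0,0,0,0,0,0,0,0,0,0,0,0]}' 30
python3 look.py l 320 150 0.025
```

```text
t: 21.25
tcp_pos: [0.5835, 0.3177, 0.127]
tool_rot: [-0.132, 0.991, 0.0, 0.0]
force: [1.9, -0.2, 8.9]
finger_gap: 0.227
t 21.3 tcp [0.5835 0.3177 0.127 ] F [ 1.5 -0.1  9.5] T [ 0.16 -0.75 -0.  ] gap 1.94
819 o [0.5594 0.3449 0.0574] yaw,tilt [15.3  8.5] err 0.008214664682655774 0.03140424032198263
edges +x [0.6024 0.3566 0.0507] -x [0.5165 0.3331 0.0641] grip local [ 0.0003 -0.0326  0.1058]
```

View pics/zl.png

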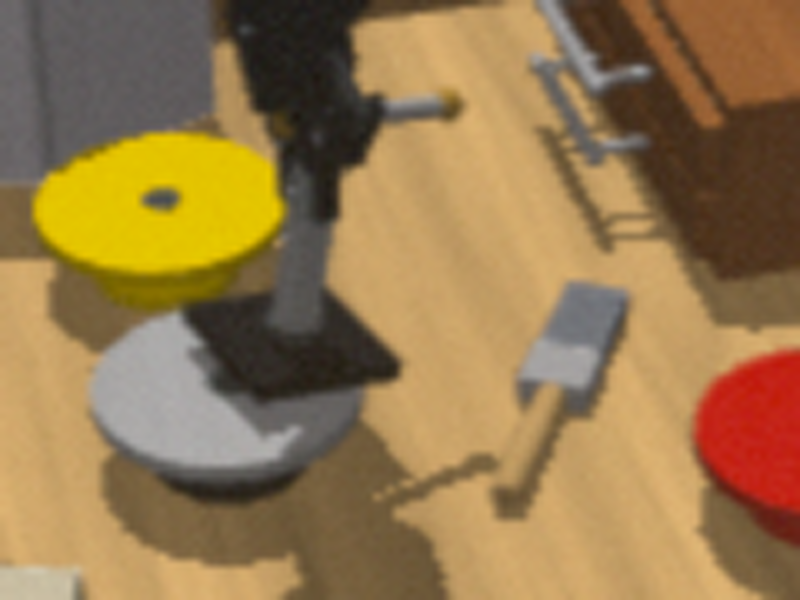

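Lean is about 8°. Lifting a little, moving over the turntable centre.

```bash
python3 rel.py .5317 .306 .145 195.3; python3 -m creep '{"claw":[1.5,1.5,1.5,1.5,1.5,1.5,1.5,1.5,1.5,1.5,1.5,1.5],"dp":[[0,0,-0.2],[0,0,-0.6],[0.2,0,-1.1],[0.6,0,-1.6],[1.2,0,-1.8],[2,0,-1.8],[2.8,0,-1.8],[3.6,0.1,-1.8],[4.4,0.2,-1.8],[5,0.2,-1.8],[5.3,0.2,-1.8],[5.3,0.2,-1.8]],"roll":[0,0,0,0,0,0,0,0,0,0,0,0]}' 45;  python3 rel.py .5317 .306 .135 195.3;python3 look.py m 310 150 0.06
```

```text
t 21.3 pos [0.5835 0.3177 0.127 ] toolx ang -164.85 tilt -1.0 q [ 0.33  0.68  1.41 -0.    1.05 -1.5 ] F [ 1.5 -0.1  9.5] gap 1.9385089372492548
dp cm [ 5.31  0.22 -1.8 ]
roll -0.002621057732491904
t: 22.5
tcp_pos: [0.5313, 0.3056, 0.1434]
tool_rot: [-0.132, 0.991, -0.0, -0.0]
force: [-0.2, 0.6, -5.4]
finger_gap: 0.226
t 22.5 pos [0.5313 0.3056 0.1434] toolx ang -164.86 tilt -1.0 q [ 0.34  0.6   1.53 -0.    1.01 -1.5 ] F [-0.2  0.6 -5.4] gap 1.9208879288767864
dp cm [-0.04  0.03  0.84]
roll -0.002729350620434491
t 22.55 tcp [0.5319 0.3057 0.1434] F [-0.9  0.6 -4.1] T [-0.04 -0.1  -0.05] gap 1.89
527 o [0.515  0.2994 0.0731] yaw,tilt [15.3 11. ] err 0.002210920153826222 0.001435950038016806
edges +x [0.5576 0.3111 0.0644] -x [0.4724 0.2877 0.0817] grip local [-0.0025  0.0016  0.1069]
```

View pics/zm.png

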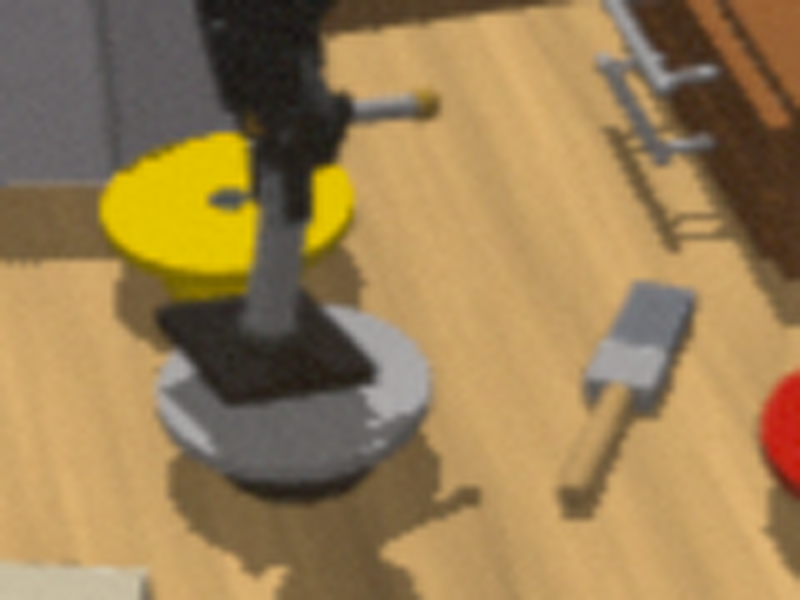

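Lean is about 10°. To avoid jamming, I'll offset 19 mm outward, touch the +x edge down, then arc about that edge so it ends centred.

```bash
python3 -m creep '{"claw":[1.5,1.5,1.5,1.5,1.5,1.5,1.5,1.5,1.5],"dp":[[-0.5,0,0],[-1.2,0,0],[-1.9,0,0],[-1.9,0,0.3],[-1.9,0,0.6],[-1.9,0,0.85],[-1.9,0,1.0],[-1.9,0,1.1],[-1.9,0,1.1]],"roll":[0,0,0,0,0,0,0,0,0]}' 40; python3 -m creep '{"claw":[1.5,1.5,1.5],"dp":[[0,0,0.1],[0,0,0.2],[0,0,0.2]],"roll":[0,0,0]}'; python3 look.py n 310 150 0.06
```

```text
t: 23.45
tcp_pos: [0.5499, 0.3106, 0.1321]
tool_rot: [-0.132, 0.991, -0.0, -0.0]
force: [-0.4, 0.1, -4.8]
finger_gap: 0.225
t: 23.75
tcp_pos: [0.55, 0.3106, 0.1302]
tool_rot: [-0.132, 0.991, -0.0, -0.0]
force: [-0.1, 0.0, -5.2]
finger_gap: 0.227
t 23.8 tcp [0.5501 0.3106 0.1303] F [-0.1  0.6 -4.9] T [ 0.02 -0.06  0.03] gap 1.92
410 o [0.5341 0.3044 0.0606] yaw,tilt [15.3 10. ] err 0.0023758433039928134 0.0014664483062851365
edges +x [0.5768 0.3161 0.0528] -x [0.4913 0.2927 0.0684] grip local [-0.0014  0.0018  0.1061]
```

View pics/zn.png

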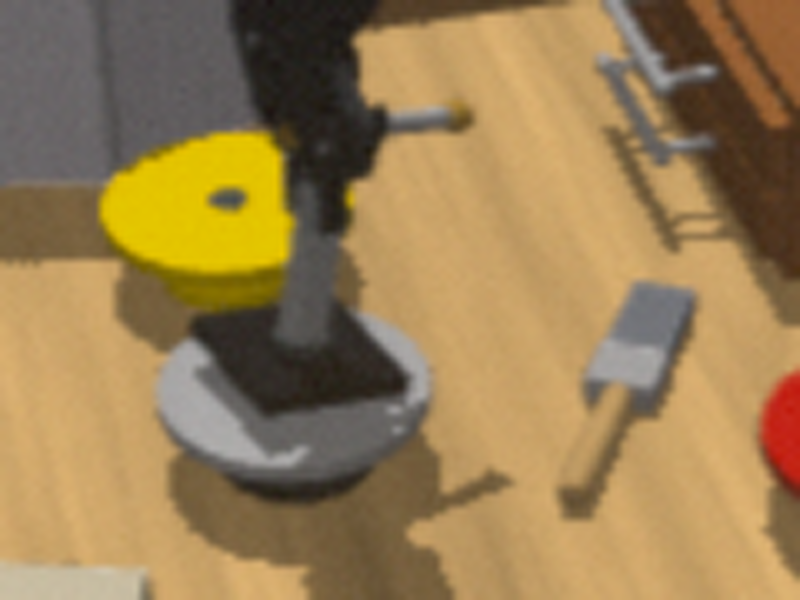

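```bash
python3 -m creep '{"claw":[1.5,1.5,1.5],"dp":[[0,0,0.1],[0,0,0.15],[0,0,0.15]],"roll":[0,0,0]}' 30; python3 -m creep '{"claw":[1.5,1.5,1.5],"dp":[[0,0,0.05],[0,0,0.1],[0,0,0.1]],"roll":[0,0,0]}'
```

```text
t: 24.1
tcp_pos: [0.5503, 0.3107, 0.1291]
tool_rot: [-0.132, 0.991, 0.0, 0.0]
force: [0.2, -0.9, -3.2]
finger_gap: 0.228
t: 24.4
tcp_pos: [0.5503, 0.3107, 0.1289]
tool_rot: [-0.132, 0.991, 0.0, 0.0]
force: [-2.9, -0.7, 5.0]
finger_gap: 0.226
```

Edge touched (Fz −5 → +5 N). Now the slow arc down to flat.

```bash
python3 -m creep '{"claw":[1.5,1.5,1.5,1.5,1.5,1.5,1.5,1.5,1.5,1.5,1.5,1.5],"dp":[[0.15,0,0],[0.3,0,0.02],[0.45,0,0.05],[0.6,0,0.09],[0.75,0,0.13],[0.9,0,0.17],[1.05,0,0.21],[1.2,0,0.25],[1.35,0,0.29],[1.5,0,0.34],[1.5,0,0.34],[1.5,0,0.34]],"roll":[0,0,0,0,0,0,0,0,0,0,0,0]}' 30; python3 look.py p 310 150 0.06
```

```text
t: 25.6
tcp_pos: [0.535, 0.3065, 0.1241]
tool_rot: [-0.132, 0.991, -0.0, -0.001]
force: [1.7, 0.0, 2.4]
finger_gap: 0.224
t 25.65 tcp [0.535  0.3066 0.1241] F [1.3 0.1 4.3] T [ 0.1  -0.78 -0.02] gap 1.94
194 o [0.53   0.3023 0.0636] yaw,tilt [15.3  8. ] err 0.00348086928211022 0.0025962255980865397
edges +x [0.573  0.3141 0.0573] -x [0.487  0.2905 0.0698] grip local [-0.0074  0.0028  0.0955]
```

View pics/zp.png

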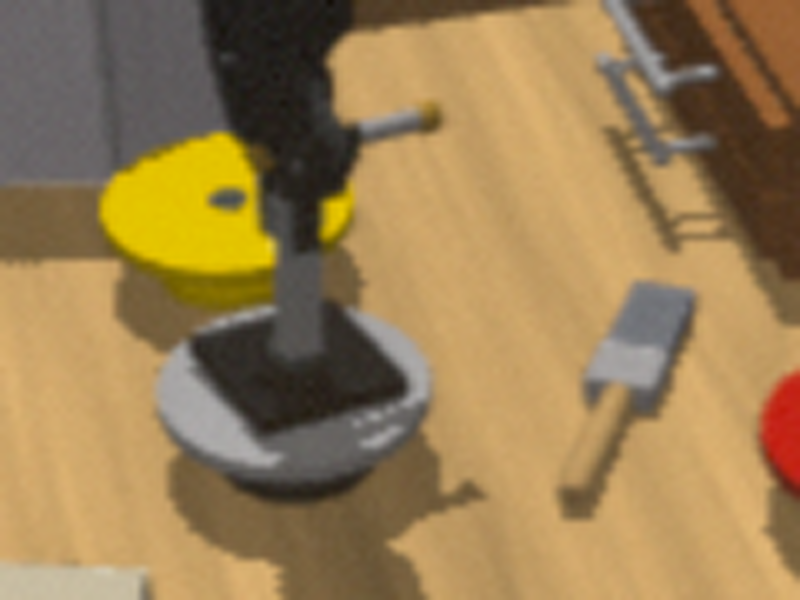

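```bash
python3 -m creep '{"claw":[1.5,1.5,1.5,1.5,1.5],"dp":[[0.08,0,0.03],[0.16,0,0.06],[0.24,0,0.1],[0.3,0,0.12],[0.3,0,0.12]],"roll":[0,0,0,0,0]}' 30; python3 look.py q 310 150 0.046
```

```text
t: 26.15
tcp_pos: [0.533, 0.306, 0.1233]
tool_rot: [-0.132, 0.991, 0.0, 0.0]
force: [3.1, 0.2, 3.3]
finger_gap: 0.232
t 26.2 tcp [0.533  0.306  0.1233] F [ 2.5 -0.7  3.4] T [ 0.18 -1.14 -0.01] gap 1.89
520 o [0.5335 0.3042 0.0519] yaw,tilt [15.3  2.5] err 0.002357157443234491 0.0015332889997223074
edges +x [0.5769 0.3161 0.05  ] -x [0.4902 0.2923 0.0539] grip local [-0.0047  0.0019  0.1063]
```

View pics/zq.png

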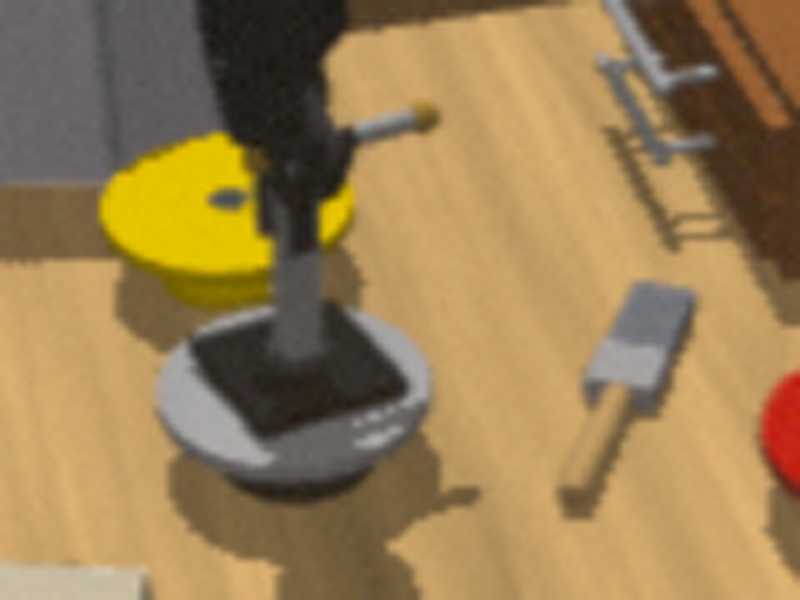

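```bash
cat > plane.py <<'E'
from h import *
import sys
s=load(sys.argv[1]);W=cloud(s);im=s['image'].astype(int).sum(2)
z=W[...,2];m=(abs(z-.062)<.012)&(np.hypot(W[...,0]-.5317,W[...,1]-.306)<.07)&(im<200)
m=cv2.erode(m.astype(np.uint8),np.ones((3,3)))>0
P=W[m]
u=np.array([.9646,.264]);n=np.array([-.264,.9646])
A=np.c_[(P[:,:2]-[.5317,.306])@u,(P[:,:2]-[.5317,.306])@n,np.ones(len(P))]
k=np.linalg.lstsq(A,P[:,2],rcond=None)[0]
r=P[:,2]-A@k;print(len(P),'slope deg u,n',np.degrees(np.arctan(k[:2])),'z',k[2],'sd',r.std(), 'est err deg',np.degrees(r.std()/np.sqrt(len(P))/A[:,0].std()))
print('foot ctr (u,n mm):',((A[:,0].max()+A[:,0].min())*500).round(1),((A[:,1].max()+A[:,1].min())*500).round(1),'ext',A.min(0)*1000,A.max(0)*1000)
E
for t in siden sidep sideq; do python3 plane.py $t; done
```

```text
67 slope deg u,n [-8.37759717  0.181942  ] z 0.06965942078797037 sd 0.0026328140344428967 est err deg 1.6792842748703218
foot ctr (u,n mm): 18.1 -8.1 ext [  -3.10828664  -50.9179982  1000.        ] [  39.3422169    34.75640368 1000.        ]
229 slope deg u,n [-4.04677385 -0.15349148] z 0.06391129173464155 sd 0.002315140545679289 est err deg 0.36864578887771604
foot ctr (u,n mm): -1.0 -8.7 ext [ -42.37383348  -51.0268181  1000.        ] [  40.36266062   33.57981721 1000.        ]
231 slope deg u,n [-2.54541842  0.80765388] z 0.06356668523914345 sd 0.002565585016758825 est err deg 0.4016967162669207
foot ctr (u,n mm): -1.5 -7.7 ext [ -42.16432869  -49.46545383 1000.        ] [  39.14833547   34.14440522 1000.        ]
```

About 2.5° left. A little more of the arc.

```bash
python3 -m creep '{"claw":[1.5,1.5,1.5,1.5,1.5,1.5],"dp":[[0.08,0,0.03],[0.16,0,0.06],[0.24,0,0.1],[0.32,0,0.13],[0.4,0,0.15],[0.4,0,0.15]],"roll":[0,0,0,0,0,0]}' 30; python3 look.py r 310 150 0.046; python3 plane.py sider
```

```text
t: 26.8
tcp_pos: [0.5285, 0.3049, 0.1215]
tool_rot: [-0.132, 0.991, 0.0, -0.0]
force: [2.6, 1.4, 1.4]
finger_gap: 0.228
t 26.85 tcp [0.5282 0.3048 0.1214] F [3.  1.  3.3] T [ 0.31 -0.97  0.01] gap 1.95
506 o [0.5328 0.3049 0.0497] yaw,tilt [15.3  0.4] err 0.0022596019570839286 0.0014677388685123008
edges +x [0.5762 0.3168 0.0495] -x [0.4894 0.293  0.05  ] grip local [-0.0051  0.0011  0.1066]
223 slope deg u,n [-0.86752732 -0.3530045 ] z 0.061138657383509626 sd 0.0022129320647450816 est err deg 0.3550965095074191
foot ctr (u,n mm): -2.0 -8.9 ext [ -42.72876358  -53.77419644 1000.        ] [  38.82533394   36.04983078 1000.        ]
```

```bash
python3 -m creep '{"claw":[1.5,1.5,1.5,1.5,1.5],"dp":[[0.06,0,0.04],[0.1,0,0.08],[0.1,0,0.12],[0.1,0,0.15],[0.1,0,0.15]],"roll":[0,0,0,0,0]}' 30; python3 look.py s 310 150 0.046; python3 plane.py sides
```

```text
t: 27.35
tcp_pos: [0.528, 0.3047, 0.1213]
tool_rot: [-0.132, 0.991, 0.0, 0.0]
force: [1.6, -0.4, 8.4]
finger_gap: 0.223
t 27.4 tcp [0.528  0.3048 0.1212] F [2.  0.1 8.2] T [ 0.26 -0.89  0.04] gap 1.91
501 o [0.5335 0.3046 0.0499] yaw,tilt [15.3  0.2] err 0.0024070637556795546 0.0015924751201303643
edges +x [0.5769 0.3164 0.0498] -x [0.4901 0.2927 0.05  ] grip local [-0.0055  0.0016  0.1063]
221 slope deg u,n [-0.43277455  0.31872907] z 0.06145226683565148 sd 0.002464329483445274 est err deg 0.39240542902822556
foot ctr (u,n mm): -2.7 -9.1 ext [ -42.4694275   -48.02704283 1000.        ] [  37.00045353   29.91303038 1000.        ]
```

The foot is flat (slope 0.4 ± 0.4°, fitted tilt 0.2°) with the table pushing up 8 N. I'll relax the press, open gradually and check.

```bash
python3 -m creep '{"claw":[1.5,1.5,1.5,1.9,2.1,2.4,2.8,3.4,4,4.6,4.6],"dp":[[0,0,-0.05],[0,0,-0.1],[0,0,-0.1],[0,0,-0.1],[0,0,-0.1],[0,0,-0.1],[0,0,-0.1],[0,0,-0.1],[0,0,-0.1],[0,0,-0.1],[0,0,-0.1]],"roll":[0,0,0,0,0,0,0,0,0,0,0]}' 20; python3 look.py t 310 150 0.046; python3 plane.py sidet
```

```text
t: 28.5
tcp_pos: [0.5278, 0.3046, 0.1211]
tool_rot: [-0.132, 0.991, -0.0, -0.0]
force: [0.9, -0.1, 0.0]
finger_gap: 0.53
t 28.55 tcp [0.5279 0.3046 0.1212] F [-0.1 -0.6  0.3] T [ 0.02 -0.01 -0.04] gap 4.57
534 o [0.534  0.2904 0.0502] yaw,tilt [15.3 -0.2] err 0.003742455244876196 0.0024087406496285987
edges +x [0.5774 0.3023 0.0503] -x [0.4906 0.2785 0.0501] grip local [-0.0019  0.0153  0.106 ]
224 slope deg u,n [-0.87244834 -0.02905881] z 0.06128018362194727 sd 0.0022136676406671577 est err deg 0.3482080115569774
foot ctr (u,n mm): -1.5 -8.8 ext [ -42.49568321  -49.30608337 1000.        ] [  39.41871474   31.76572243 1000.        ]
```

View pics/zt.png

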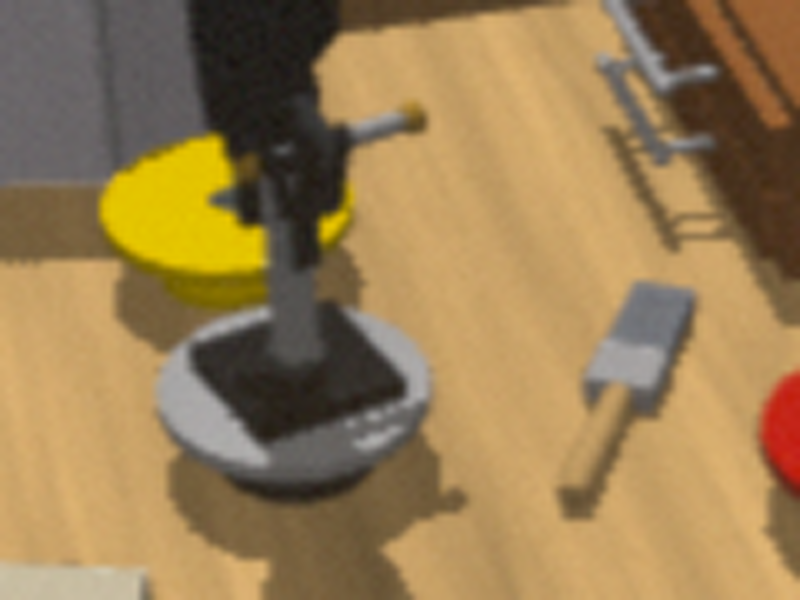

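The fingers are off and the stand stands. Raising straight up, slowly at first, then looking from both cameras.

```bash
python3 -m creep '{"claw":[4.6,4.6,4.6,4.6,4.6,4.6,4.6,4.6,4.6,4.6],"dp":[[0,0,-0.5],[0,0,-1.5],[0,0,-3],[0,0,-5],[0,0,-7],[0,0,-9],[0,0,-12],[0,0,-15],[0,0,-18],[0,0,-18]],"roll":[0,0,0,0,0,0,0,0,0,0]}' 20; python3 -m creep '{"claw":[4.6,4.6,4.6,4.6,4.6,4.6,4.6,4.6],"dp":[[0,-3,0],[0,-6,0],[0,-10,0],[0,-14,0],[0,-18,0],[0,-22,0],[0,-25,0],[0,-25,0]],"roll":[0,0,0,0,0,0,0,0]}'
python3 - <<'E'
from fit import *
s=snap('side','sidez');t=snap('top','topz')
st=manip.sense();print(st['t'],st['tcp_pos'],st['force'])
u=[]
for q,(a,b) in ((s,(295,150)),(t,(243,215))):
    u.append(cv2.resize(q['image'][b-55:b+55,a-70:a+70],(400,314),interpolation=cv2.INTER_CUBIC))
cv2.imwrite('pics/final.png',np.hstack(u)[:,:,::-1])
Ps=[]
for q in(s,t):
    W=cloud(q);m=(np.hypot(W[...,0]-.5317,W[...,1]-.306)<.12)&(W[...,2]>.056)&(W[...,2]<.23);Ps.append(W[m])
for P in (Ps[0],Ps[1],np.vstack(Ps)):
    x,e=fit(P,[.532,.306,.05,.267,.0]);print(len(P),x.round(4),np.degrees(x[3:]).round(2),e)
E
python3 plane.py sidez; python3 plane.py topz
```

```text
t: 29.55
tcp_pos: [0.5306, 0.3057, 0.3076]
tool_rot: [-0.132, 0.991, 0.001, 0.006]
force: [-0.0, 0.5, 1.5]
finger_gap: 0.539
t: 30.35
tcp_pos: [0.5941, 0.0594, 0.301]
tool_rot: [-0.129, 0.992, -0.001, 0.0]
force: [0.2, 0.6, 0.8]
finger_gap: 0.541
30.45 [0.5928367  0.06294041 0.30100109] [0.05586895 0.6491747  0.08990948]
669 [0.5325 0.3052 0.0499 0.2674 0.0008] [15.32  0.04] 0.0013931832184280553
1198 [ 5.343e-01  3.079e-01  5.030e-02  2.674e-01 -2.000e-04] [ 1.532e+01 -1.000e-02] 0.0010038827909158833
1867 [ 5.332e-01  3.066e-01  5.020e-02  2.674e-01 -1.000e-04] [ 1.532e+01 -1.000e-02] 0.001307697288751162
214 slope deg u,n [-0.77774362 -0.09689419] z 0.061313327080830135 sd 0.0023874114179944293 est err deg 0.39259159566515783
foot ctr (u,n mm): -2.7 -6.6 ext [ -43.30494366  -50.0902751  1000.        ] [  37.8777154    36.84255693 1000.        ]
55 slope deg u,n [-3.13979697  0.43035033] z 0.0622912452261077 sd 0.001660028673592302 est err deg 2.413341379206882
foot ctr (u,n mm): -4.5 -28.6 ext [ -14.78548498  -40.16279648 1000.        ] [   5.79436248  -17.04328767 1000.        ]
```

View pics/final.png

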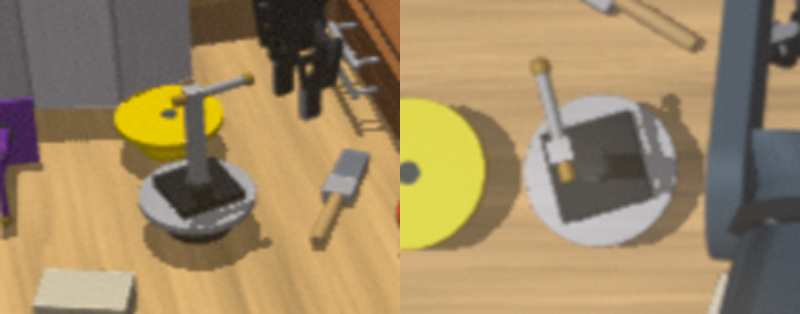

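View pics/topz.png

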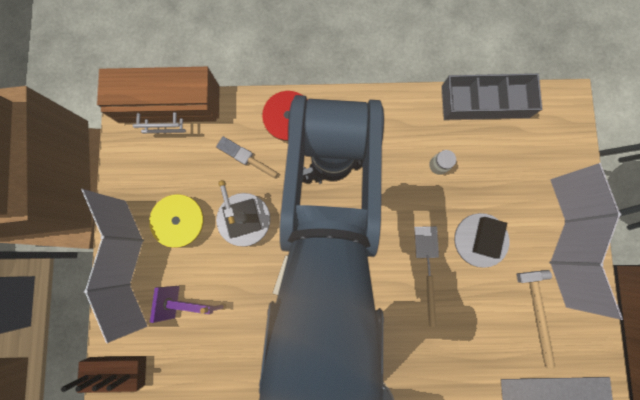

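The stand is upright with tilt under 0.1° and its centre about 2 mm from the disc's centre. In the top view the stand is at (243,215), and the brush, jar, spatula and charcoal block are where they were. Handing in.

```bash
python3 -c "
from station import workorder
print(workorder.sign_off())"
```

```text
the job is handed in; nothing more can be done
None
```

The soldering stand is upright on the empty grey turntable, released, and the job is handed in at about 30.5 s of the 54 s allowed.

**How it went**
- I gripped the post by its y sides and raised it along an arc about its foot edge until it stopped turning in the pads, at about 51°.
- I then pressed the underside of the foot against the turntable's far rim to bring the lean down to about 8–10°.
- I touched the +x edge down at the centre and rolled the foot flat slowly, with about 5–10 N of contact force throughout.
- After that I released it and moved the arm away.

**Last checks**
- **Pose:** the combined camera fit gives a tilt below 0.1°, with the foot at z = 0.050 m and about 2 mm from the disc's centre. The robot was touching nothing.
- **Other things:** the brush, jar, spatula and charcoal block show no movement in the last top view. The bowl was hidden under the arm in that view and the firebrick nearly so; the arm's path stayed clear of both.

**What disagreed**
- **TCP height:** the reported TCP height was about 35 mm lower than where the cameras showed the fingers. My first close therefore caught nothing, and I corrected for it from the images.
- **Foot plane fits:** a rough plane fit of the foot gave 0.8° ± 0.4° from the side camera and 3° ± 2.4° from the top. I trusted the full model fit.
- **Foot still on the bench:** when the post stopped turning in the pads, the stand briefly lifted about 10 mm clear of the bench. It was held steady and did not swing.

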